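# Charge two glaze-mill jars on an indexing carousel with a tipping pan

## Task

Charge the two open mill jars in this order: click the carousel one station counter-clockwise (seen from above) so that the first open jar comes under the funnel, then put all the coarse (larger) porcelain pieces on the bench into the pan, tip the pan with its lever to 60 degrees so that they drop through the funnel into the jar, and bring the pan back level. Then click the carousel one more station, and charge the second jar with all the fine (smaller) pieces by the pan in the same way; finally click it one last station, so that the empty seat is under the funnel. Never turn the carousel past the station that is due, and leave the other things on the bench alone.

Things in the scene. Friction and masses are not known exactly. Their poses are not given: they have to be found in the camera images.
- machine: Fixed batching stand. Origin: on the bench, on the vertical axis of its carousel; x level, roughly away from the robot; z up. Carousel: aluminium disc 364 mm across, top 45 mm high, 6 stations every 60 deg at 115 mm radius, 6 pegs at 165 mm radius midway between stations. The whole machine stands elsewhere each run.
- funnel (a point): Centre of the outlet (121 mm high) of the fixed square funnel over the loading station, on the machine's -y side (machine x 0, y -115 mm). Mouth 85 mm, outlet 64 mm wide, top edge 206 mm high; open from 147 mm up on its pan (-y) side.
- carousel (a joint): Carousel angle, rad, about 0 at the start, growing counter-clockwise from above. A sprung roller holds it at every 60 deg (1.047 rad) and draws it in from about 25 deg either side; 3 to 15 N at a peg takes it over. No end stops. Under the funnel: a lidded jar at 0, jar A at 1.047, jar B at 2.094, an empty seat at 3.142.
- peg0 (a point): Carousel peg 0, one of six alike: upright black peg, 16 mm in diameter, top 120 mm above the bench; this point is on its axis, 10 mm below its top. Turns with the carousel; at joint 0 it stands in the machine's +x direction from the axis. The others follow every 60 deg on the same circle.
- jar_a (a point): Centre of the inner floor (50 mm high) of jar A, the first open white jar: at the start one station clockwise of the funnel. Inner radius 48 mm, rim 115 mm above the bench. Fixed to the carousel, as are the lidded jars (114 mm high).
- jar_b (a point): Centre of the inner floor of jar B, the second open white jar: at the start two stations clockwise of the funnel. Same size as jar A.
- pan (a joint): Tilt of the pan, rad: 0 level (on its lower stop), growing as its tail rises and it tips towards the funnel; 1.047 is 60 deg; upper stop 1.4. Stiff hinge along machine x at machine y -158 mm, 152 mm high: stays where it is left; 3 to 13 N at the lever moves it.
- pan_floor (a point): Centre of the pan's floor, top face, 152 mm above the bench. Aluminium scoop 84 mm wide inside (machine x), 161 mm long (y), walls 28 mm high except at its open nose (3 mm lip), on the hinge line at y +82 mm from here. Axes as the machine's when level. Posts 164 mm high stand at x +-105 mm beside the nose.
- lever_grip (a point): Point to hook on the pan's lever: on the axis of a black round bar, 16 mm in diameter, 58 mm long, along machine x, on an arm 85 mm from the hinge line on the pan's +x side. Point is 26 mm from the arm, 21 mm from its free end, 148 mm from the pan's centre line. Pan level: arm leans 30 deg back (-y), point 226 mm high; at 60 deg: 30 deg towards +y.
- coarse1: coarse grinding piece: white porcelain cylinder 28 mm in diameter and 28 mm tall, about 62 g; origin at its centre, z along its axis. Stands on the bench to the right of the machine. May be absent.
- coarse2: coarse grinding piece: white porcelain cylinder 28 mm in diameter and 28 mm tall, about 62 g; origin at its centre, z along its axis. Stands on the bench to the right of the machine. May be absent.
- coarse3: coarse grinding piece: white porcelain cylinder 28 mm in diameter and 28 mm tall, about 62 g; origin at its centre, z along its axis. Stands on the bench to the right of the machine. May be absent.
- fine1: fine grinding piece: white porcelain cylinder 20 mm in diameter and 20 mm tall, about 23 g; origin at its centre, z along its axis. Stands among the coarse ones. May be absent.
- fine2: fine grinding piece: white porcelain cylinder 20 mm in diameter and 20 mm tall, about 23 g; origin at its centre, z along its axis. Stands among the coarse ones. May be absent.
- fine3: fine grinding piece: white porcelain cylinder 20 mm in diameter and 20 mm tall, about 23 g; origin at its centre, z along its axis. Stands among the coarse ones. May be absent.
- rib: bystander: blue flat rib, 100 x 45 x 6 mm; origin under its centre
- modelling_tool: bystander: wooden modelling tool, 175 mm long, 10 mm high; origin under its handle's centre, long axis x
- test_tile: bystander: terracotta L-shaped test tile, 50 x 60 mm foot, 45 mm high; origin under the foot's centre
- oxide_jar: bystander: capped jar, 60 mm diameter, 48 mm high; origin under its centre
- kiln_stilt: bystander: white three-armed kiln stilt, arms 28 mm long, 16 mm high; origin under its centre
Not all that is in view belongs to the job. Leave any green, pink or purple look-alike of the coarse2 alone.

How it is judged:
By the outcome, as a careful person would: the job done as asked, in the order asked, and still so for the second after the job is handed in, with the robot touching nothing.
Of coarse1, coarse2, coarse3 only 1 to 3 are there at a start; the rules pass over those that are not, and their reading is None.
Of fine1, fine2, fine3 only 1 to 3 are there at a start; the rules pass over those that are not, and their reading is None.
At some moment in a run one of coarse1, coarse2, coarse3, fine1, fine2, fine3 may be knocked a few centimetres aside while the robot is not near it.
Once in a run the grip may slacken for a moment while it holds something.
It also fails if it takes over 210 s, if anything falls off the work surface, if the arm or the gripper's body presses on something with over 40 N, if the wrist force passes 120 N, or if a joint passes its speed limit or range.

## Robot

A 7-joint arm with a two-finger parallel gripper is mounted at the origin on the work surface. World frame = base frame: x ahead of the robot, y to its left, z up, the work surface at z = 0. Lengths are in m, angles in degrees, forces in N, time in s.
With the tool pointing down it reaches from about 0.425 to 0.875 m from the base axis. Payload 4.7 kg.
Tool frame: the origin (TCP) lies midway between the tips of the shut fingers; the grasp point (between the pads) lies env.grip_point_offset behind it (env.grip_point_offset is the distance from the TCP to the grasp point, in m); z points along the fingers, y is the line along which they close (so a half turn about z gives the same grasp; the last joint's range is limited). The gripper opens to 87 mm and grips with 3 to 60 N. Pads are 19 mm wide; open, the fingers measure 117 mm over their backs; the gripper's body (75 mm by 190 mm) begins 51 mm behind the grasp point.
Start: joints at [73.688, 18.392, -4.016, 83.108, 1.295, 78.541, -3.26], TCP at [0.191, -0.621, 0.188] pointing down, gripper open.
Joint ranges: [-163.93, 163.93], [-17.29, 119.83], [-79.2, 71.16], [3.27, 140.29], [-89.18, 269.18], [5.43, 117.66], [-154.24, 154.24]. Speed limits (degrees/s): [147.25, 147.25, 180, 180, 180, 180, 180].

## Interface

Orientations are given as [roll, pitch, yaw] about the fixed x, y, z axes, in that order (R = Rz(yaw) Ry(pitch) Rx(roll)).
In Python, from cell import env gives the robot as it stands.
- The arm moves only by the shell command python3 -m creep 'ROWS' [FORCE]. ROWS is a JSON object of lists of equal length, an entry for each row: "translation": the shift along the tool's x, y, z in units of 0.08 m (1.0 is 0.08 m), a list of three; "turn": the turn, a rotation vector about the tool's x, y, z in units of 180 degrees (1.0 is 180 degrees), a list of three; "grip": the opening, from 0 (shut) to 1 (fully open). In form: {"translation": [[x, y, z], ...], "turn": [[ax, ay, az], ...], "grip": [grip, ...]}. A call has 1 to 5 rows; each row shifts and turns the commanded pose from where the row before left it, along the tool's axes as they then stand; what a row does not reach is not made up. A row lasts 1/8 s, in which the tool goes at most 62.5 mm and 10.7 degrees, less where a joint would pass 70% of its speed; a pose out of reach is approached as far as the arm can. A call with a number of a shift or a turn outside -1 to 1 is refused whole. A call with a gripper value outside its range is refused whole. The fingers move at their own pace and stop on an object; FORCE is the grip in N (left out, the last holds). Time passes only in rows, so rows that do not move let the fingers close. It gives the time, the measured TCP pose, the force, the opening and the grip force at its end, in the units of the state.
- env.get_obs(): the state, without advancing time (a new reading comes with each control period).
- env.read_camera(name): name is "scene" or "top" or "wrist"; returns a dict with "frame" (420x560x3 uint8, red, green, blue), "z_map" (420x560 float32, m along the optical axis (not along the pixel's ray), 0 where there is no reading), "K" (3x3 intrinsics, pixels), "rvec" (rotation vector, rad) and "tvec" (3), from world to camera coordinates, as OpenCV has them. Camera axes: x right, y down, z forward; pixel columns grow to the right and rows downward; lengths in m; the calibration is good to about 2 mm. The wrist camera is an equidistant fisheye: a pixel r from the principal point sees the ray r / f radians off the axis. A picture is of the moment at which its call begins.
- env.sign_off(): hands the job in; it is judged then, once.
The state is a dict: "time_s": time; "qpos": joint angles; "joint_velocities": joint speeds; "effort": joint torques, N m; "tool_pos": TCP position; "tool_rot": TCP orientation; "force": force on the tool from outside, world axes, zero at the start; "wrist_torque": the same for the moment, N m; "grip_width": finger opening in m; "grasp_force": force on a finger pad.
Only numpy, scipy, OpenCV 4.12 (cv2) and the standard library are available. Lean on these libraries where they do the work, as an engineer would, in place of code of your own. Each camera call takes 0.05 s, during which the arm holds its last target. There are 200 camera calls.

## Working session

There is one attempt and no reset: what is moved stays moved. The work goes in short steps, Python scripts to look and compute and a shell command to move; the robot and the scene stay as the last step left them, time stands still between calls to the robot, and variables do not carry over. Pictures are saved under pics/ and viewed, at most 14 in all, crops included, and the job is handed in when it is done.

```bash
ls; mkdir -p pics
cat > h.py <<'E'
import numpy as np, cv2
from cell import env
from scipy.spatial.transform import Rotation as R
def snap(name,fn=None,crop=None,scale=1):
    c=env.read_camera(name)
    if fn:
        im=c["frame"][:,:,::-1]
        if crop: u0,v0,u1,v1=crop; im=im[v0:v1,u0:u1]
        im=cv2.resize(im,None,fx=scale,fy=scale,interpolation=cv2.INTER_CUBIC)
        cv2.imwrite("pics/"+fn,im)
    np.savez("last_%s.npz"%name,**c)
    return c
def cloud(c):
    z=c["z_map"]; K=np.array(c["K"]); v,u=np.mgrid[0:z.shape[0],0:z.shape[1]]
    P=np.stack([(u-K[0,2])/K[0,0]*z,(v-K[1,2])/K[1,1]*z,z],-1)
    Rm=cv2.Rodrigues(np.array(c["rvec"],float))[0]
    W=(P-np.array(c["tvec"]).ravel())@Rm
    W[z==0]=np.nan
    return W
def ray(c,u,v,h):
    K=np.array(c["K"]);Rm=cv2.Rodrigues(np.array(c["rvec"],float))[0]
    d=Rm.T@np.array([(u-K[0,2])/K[0,0],(v-K[1,2])/K[1,1],1]); o=-Rm.T@np.array(c["tvec"]).ravel()
    return o+d*(h-o[2])/d[2]
def st():
    o=env.get_obs(); print({k:np.round(o[k],3).tolist() for k in("time_s","tool_pos","tool_rot","force","grip_width","grasp_force")})
    return o
E
python3 - <<'E'
from h import *
st(); print(env.grip_point_offset)
for n in("top","scene"):
    c=snap(n,n+"0.png",scale=1.4); print(n,np.round(c["K"],1).tolist(),-cv2.Rodrigues(np.array(c["rvec"]))[0].T@np.array(c["tvec"]).ravel())
print(env.get_obs()["tool_rot"])
E
```

```text
pics
{'time_s': 0.0, 'tool_pos': [0.191, -0.621, 0.186], 'tool_rot': [-179.893, 0.006, 17.12], 'force': [-0.019, -0.111, -0.171], 'grip_width': 0.087, 'grasp_force': 0.0}
0.0187
top [[388.0, 0.0, 279.2], [0.0, 388.0, 213.4], [0.0, 0.0, 1.0]] [ 0.36345853 -0.08962087  1.23637436]
scene [[502.4, 0.0, 287.5], [0.0, 502.4, 211.6], [0.0, 0.0, 1.0]] [ 1.19586139 -0.7485227   0.99405709]
[-1.79902595e+02  6.56639918e-03  1.71191725e+01]
```

View pics/top0.png

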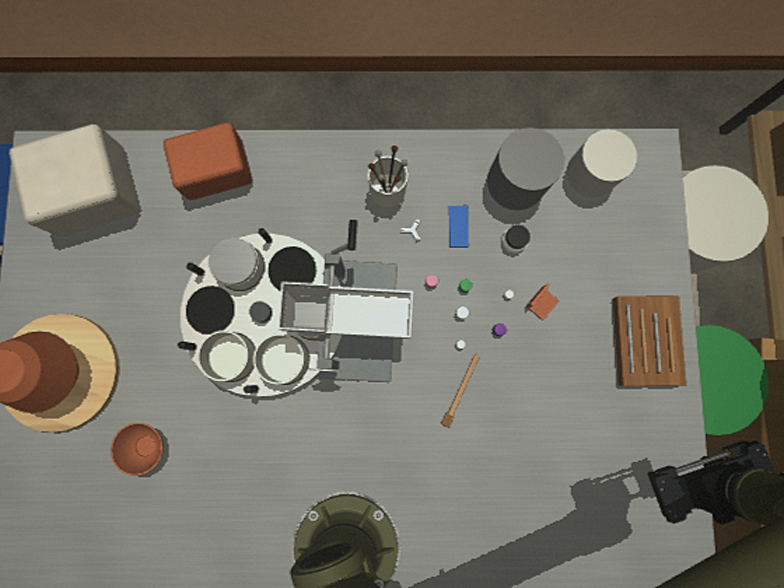

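View pics/scene0.png

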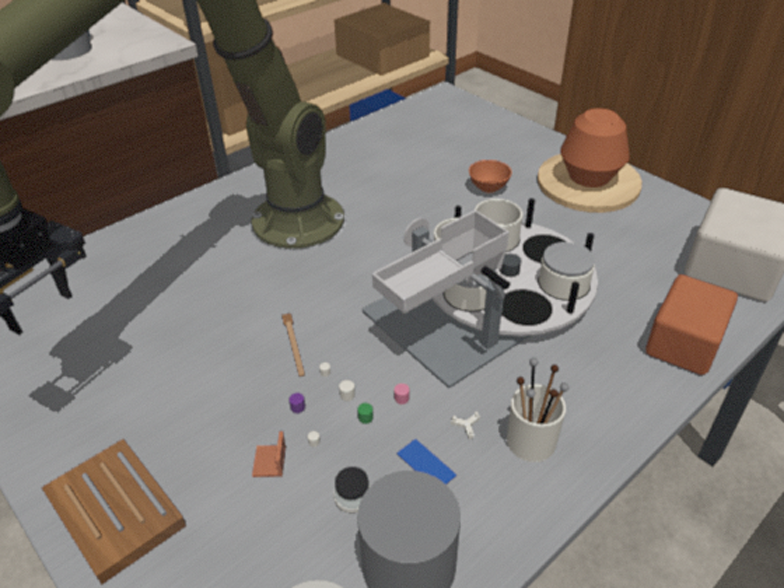

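The top view shows a white coarse piece at (462,312) and white fine pieces at (508,294) and (460,345), in 1.4x pixels. Pink (432,281), green (466,285) and purple (499,329) are the decoys. The carousel hub is at (261,312), the open jars at (228,357) and (283,360), the pan at (370,313) and the lever at (352,234).

Run:
```python
from h import *
from scipy.optimize import least_squares
c=dict(np.load("last_top.npz")); W=cloud(c); f=c["frame"].astype(int)
dark=(f.max(-1)<70)
m=(dark&(W[...,2]>.095)&(W[...,2]<.30)).astype(np.uint8)
n,l,s,ce=cv2.connectedComponentsWithStats(m)
pts=[]
for i in range(1,n):
    if s[i,4]<6: continue
    p=W[l==i]; t=p[p[:,2]>p[:,2].max()-.012]
    print("dark",np.round(ce[i]*1.4),s[i,4],np.round(np.nanmedian(t,0),4),"zmax %.3f"%p[:,2].max())
# pieces (white, bright)
for nm,u,v,h in(("coarse",462,312,.028),("fineA",508,294,.02),("fineB",460,345,.02)):
    p=W[int(v/1.4)-8:int(v/1.4)+9,int(u/1.4)-8:int(u/1.4)+9].reshape(-1,3); q=p[p[:,2]>h*.7]
    print(nm,np.round(ray(c,u/1.4,v/1.4,h),3),len(q),np.round(np.median(q,0),3))
# pan walls / floor
q=W[...,2]; mm=(q>.145)&(q<.160)&(f.min(-1)>150)
p=W[mm]; print("panfloor n",len(p),np.round(np.median(p,0),4), cv2.minAreaRect((p[:,:2]*1000).astype(np.float32)))
# walls
mm=(q>.172)&(q<.19)
p=W[mm];print("wall",len(p),cv2.minAreaRect((p[:,:2]*1000).astype(np.float32)))
mm=(q>.198)&(q<.212)&~dark
p=W[mm];print("funnel top",len(p),np.round(p.mean(0),4),cv2.minAreaRect((p[:,:2]*1000).astype(np.float32)))
mm=(q>.04)&(q<.05); p=W[mm]; p=p[(p[:,1]>-.05)]
print("disc",len(p),cv2.minEnclosingCircle((p[:,:2]*1000).astype(np.float32)))
# hub
print("hub",np.round(W[int(312/1.4),int(261/1.4)],4))
```

```text
dark [393. 156.] 31 [ 0.8281 -0.1068  0.1714] zmax 0.178
dark [516. 184.] 240 [ 0.7596 -0.3669  0.1337] zmax 0.140
dark [582. 162.] 10 [ 0.827  -0.5222  0.0993] zmax 0.104
dark [373. 169.] 30 [ 0.7945 -0.0632  0.1631] zmax 0.170
dark [398. 174.] 31 [ 0.7699 -0.1153  0.1546] zmax 0.160
dark [383. 182.] 9 [ 0.7651 -0.0848  0.1656] zmax 0.169
dark [351. 235.] 121 [ 0.6316 -0.0248  0.2324] zmax 0.237
dark [263. 232.] 29 [0.6682 0.1714 0.1197] zmax 0.126
dark [338. 251.] 6 [0.6121 0.     0.19  ] zmax 0.192
dark [335. 265.] 50 [0.5902 0.0176 0.1626] zmax 0.165
dark [192. 267.] 34 [0.5955 0.3182 0.1201] zmax 0.124
dark [290. 284.] 11 [0.5421 0.0973 0.1951] zmax 0.198
dark [316. 286.] 11 [0.539  0.0465 0.1961] zmax 0.202
dark [347. 290.] 11 [ 0.5348 -0.0167  0.1687] zmax 0.174
dark [283. 295.] 7 [0.5198 0.1096 0.1981] zmax 0.200
dark [373. 291.] 10 [ 0.5319 -0.0654  0.1674] zmax 0.175
dark [398. 293.] 10 [ 0.5288 -0.1142  0.1667] zmax 0.172
dark [281. 313.] 8 [0.4864 0.1118 0.1963] zmax 0.202
dark [299. 330.] 6 [0.4532 0.0797 0.185 ] zmax 0.192
dark [325. 334.] 7 [0.4495 0.0268 0.1586] zmax 
[... 509 characters left out ...]
[337. 554.] 1293 [0.0543 0.013  0.293 ] zmax 0.300
coarse [ 0.505 -0.26   0.028] 65 [ 0.505 -0.26   0.028]
fineA [ 0.547 -0.366  0.02 ] 30 [ 0.547 -0.369  0.02 ]
fineB [ 0.432 -0.254  0.02 ] 31 [ 0.434 -0.256  0.021]
panfloor n 1525 [ 0.4882 -0.0536  0.1525] ((475.52789306640625, -24.814773559570312), (214.46051025390625, 167.272705078125), 66.12471771240234)
wall 1287 ((469.8246154785156, 257.3490295410156), (786.140869140625, 836.9371337890625), 80.82121276855469)
funnel top 154 [0.4915 0.076  0.2052] ((315.0634765625, 36.79372024536133), (598.2548828125, 135.70205688476562), 4.104780197143555)
disc 5848 ((471.1107177734375, 237.25860595703125), 512.407958984375)
hub [0.5051 0.18   0.0772]
```

```bash
cat >> h.py <<'E'
M0=np.array([.504,.1816]); YAW=-3.8
def m2w(x,y): a=np.radians(YAW); return M0+np.array([x*np.cos(a)-y*np.sin(a),x*np.sin(a)+y*np.cos(a)])
def go(pos,yaw):
    o=env.get_obs(); Rt=R.from_euler("xyz",o["tool_rot"],degrees=True); Rg=R.from_euler("xyz",[180,0,yaw],degrees=True)
    d=Rt.inv().apply(np.array(pos)-o["tool_pos"])/.08; t=(Rt.inv()*Rg).as_rotvec()/np.pi
    print("go",np.round(pos,3),"shift",np.round(d,3).tolist(),"turn",np.round(t,4).tolist())
E
python3 - <<'E'
from h import *
p=m2w(.166,0); print(p); go([*p,.30],YAW)
for n,q in(("lever",(.148,-.2005)),("pan",(0,-.24)),("funnel",(0,-.115))): print(n,np.round(m2w(*q),4))
E
```

```text
[0.66963504 0.17059853]
go [0.67  0.171 0.3  ] shift [8.628, -7.695, -1.406] turn [-0.0005, 0.0001, 0.1162]
lever [ 0.6384 -0.0283]
pan [ 0.4881 -0.0579]
funnel [0.4964 0.0669]
```

```bash
python3 -m creep '{"translation":[[0,0,-0.7],[0,0,-0.7],[0.54,-0.48,0],[0.54,-0.48,0],[0.54,-0.48,0]],"turn":[[0,0,0],[0,0,0],[0,0,0],[0,0,0],[0,0,0]],"grip":[0.4,0.4,0.4,0.4,0.4]}'
python3 -m creep '{"translation":[[0.54,-0.48,0],[0.54,-0.48,0],[0.54,-0.48,0],[0.54,-0.48,0],[0.54,-0.48,0]],"turn":[[0,0,0],[0,0,0],[0,0,0],[0,0,0],[0,0,0]],"grip":[0.4,0.4,0.4,0.4,0.4]}'
python3 -m creep '{"translation":[[0.54,-0.48,0],[0.54,-0.48,0],[0.54,-0.48,0],[0.54,-0.48,0],[0.54,-0.48,0]],"turn":[[0,0,0],[0,0,0],[0,0,0],[0,0,0],[0,0,0]],"grip":[0.4,0.4,0.4,0.4,0.4]}'
python3 -m creep '{"translation":[[0.54,-0.48,0],[0.54,-0.48,0],[0,0,0],[0,0,0],[0,0,0]],"turn":[[0,0,0],[0,0,0],[0,0,0.058],[0,0,0.058],[0,0,0]],"grip":[0.4,0.4,0.4,0.4,0.4]}'
python3 -c "
from h import *
go([*m2w(.166,0),.30],YAW); go([*m2w(.166,0),.085],YAW);st();print(env.get_obs()['qpos'])"
```

```text
time_s: 0.72
tool_pos: [0.282, -0.4712, 0.2991]
tool_rot: [-180.0, 0.0, 17.1]
force: [0.4, -0.3, 0.8]
grip_width: 0.0452
grasp_force: 0.0
time_s: 1.35
tool_pos: [0.4317, -0.2241, 0.2993]
tool_rot: [180.0, 0.0, 17.1]
force: [-1.3, -1.2, 0.5]
grip_width: 0.0352
grasp_force: 0.0
time_s: 1.98
tool_pos: [0.5817, 0.0224, 0.2993]
tool_rot: [180.0, 0.0, 17.1]
force: [0.1, 0.1, 0.2]
grip_width: 0.0346
grasp_force: 0.0
time_s: 2.6
tool_pos: [0.6409, 0.1201, 0.2989]
tool_rot: [180.0, 0.1, -3.6]
force: [0.3, -1.0, 0.2]
grip_width: 0.0351
grasp_force: 0.0
go [0.67  0.171 0.3  ] shift [0.319, -0.653, -0.015] turn [0.0002, 0.0003, 0.0009]
go [0.67  0.171 0.085] shift [0.321, -0.655, 2.673] turn [0.0002, 0.0003, 0.0009]
{'time_s': 2.6, 'tool_pos': [0.641, 0.12, 0.299], 'tool_rot': [179.971, 0.061, -3.637], 'force': [0.31, -1.004, 0.223], 'grip_width': 0.035, 'grasp_force': 0.0}
[  15.46597492   21.55383103  -39.91564598   70.79421081   13.64571915
   92.35300218 -115.50273856]
```

```bash
python3 -m creep '{"translation":[[0.32,-0.655,0],[0,0,0.7],[0,0,0.7],[0,0,0.3],[0,0,0]],"turn":[[0,0,0],[0,0,0],[0,0,0],[0,0,0],[0,0,0]],"grip":[0.4,0.4,0.4,0.4,0.4]}'
python3 -c "
from h import *
go([*m2w(.166,0),.085],YAW);snap('wrist','w1.png',scale=1)"
```

```text
time_s: 3.22
tool_pos: [0.6685, 0.1694, 0.1609]
tool_rot: [179.9, 0.3, -3.6]
force: [-0.0, 0.7, 0.4]
grip_width: 0.0347
grasp_force: 0.0
go [0.67  0.171 0.085] shift [0.018, -0.017, 0.948] turn [0.0006, 0.0015, 0.001]
```

View pics/w1.png

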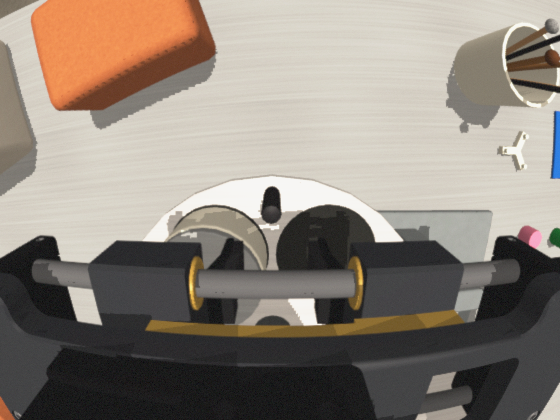

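The wrist view shows the peg at (270,210), laterally between the fingers (about 228 and 330). I'll descend and click.

```bash
python3 -m creep '{"translation":[[0.018,0,0.5],[0,0,0.45],[0,0,0]],"turn":[[0,0,0],[0,0,0],[0,0,0]],"grip":[0.4,0.4,0.4]}'
python3 -m creep '{"translation":[[-0.031,-0.358,0],[-0.031,-0.358,0],[-0.031,-0.358,0],[-0.031,-0.358,0],[0,0,0]],"turn":[[0,0,-0.0556],[0,0,-0.0556],[0,0,-0.0556],[0,0,-0.0556],[0,0,0]],"grip":[0.4,0.4,0.4,0.4,0.4]}'
python3 - <<'E'
from h import *
a=np.radians(60)
p=m2w(.166*np.cos(a),.166*np.sin(a)); go([*p,.085],YAW+60)
E
```

```text
time_s: 3.65
tool_pos: [0.6705, 0.1698, 0.0866]
tool_rot: [179.9, 0.2, -3.7]
force: [-0.1, -0.1, 0.6]
grip_width: 0.0347
grasp_force: 0.0
time_s: 4.28
tool_pos: [0.6396, 0.2833, 0.0913]
tool_rot: [-179.9, -0.3, 36.5]
force: [-0.6, -0.7, 0.5]
grip_width: 0.0346
grasp_force: 0.0
go [0.596 0.32  0.085] shift [-0.165, -0.685, 0.079] turn [-0.0001, -0.0016, -0.1092]
```

```bash
python3 -m creep '{"translation":[[-0.05,-0.34,0.04],[-0.05,-0.34,0.04],[0,0,0],[0,0,0]],"turn":[[0,0,-0.055],[0,0,-0.055],[0,0,0],[0,0,0]],"grip":[0.4,0.4,0.4,0.4]}'
python3 - <<'E'
from h import *
a=np.radians(60)
p=m2w(.166*np.cos(a),.166*np.sin(a)); go([*p,.085],YAW+60)
c=snap('scene','s1.png',(200,120,480,330),2.5)
E
```

```text
time_s: 4.78
tool_pos: [0.6002, 0.3127, 0.0821]
tool_rot: [179.9, -0.0, 55.8]
force: [0.7, -0.8, -0.1]
grip_width: 0.0348
grasp_force: 0.0
go [0.596 0.32  0.085] shift [0.043, -0.088, -0.037] turn [0.0006, -0.0001, -0.0024]
```

View pics/s1.png

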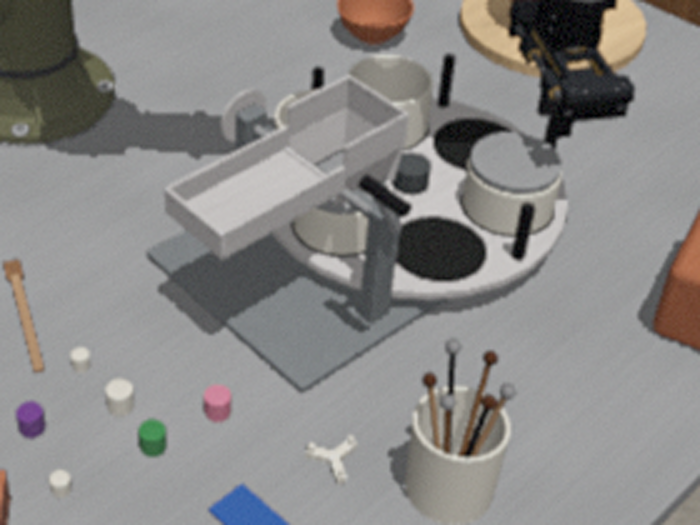

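The scene view shows the carousel unmoved: peg at (522,230), lidded jar at (513,180), lidded jar still under the funnel at (335,220). The fingers missed the peg, so I'll check the geometry by projecting into the wrist image.

```bash
cat >> h.py <<'E'
def fproj(c,p):
    Rm=cv2.Rodrigues(np.array(c["rvec"],float))[0]; q=Rm@np.array(p)+np.array(c["tvec"]).ravel()
    K=np.array(c["K"]); th=np.arctan2(np.hypot(q[0],q[1]),q[2]); ph=np.arctan2(q[1],q[0])
    return np.round([K[0,2]+K[0,0]*th*np.cos(ph),K[1,2]+K[1,1]*th*np.sin(ph)],1)
E
python3 - <<'E'
from h import *
c=dict(np.load("last_wrist.npz")); print(np.round(c["K"],1).tolist())
print("peg0 top",fproj(c,[.668,.171,.12]),"base",fproj(c,[.668,.171,.045]),"TCP",fproj(c,[.6685,.1694,.161]),fproj(c,[.6685,.1694,.18]))
c=snap("top","t2.png",(110,140,310,300),4); W=cloud(c)
f=c["frame"].astype(int); m=((f.max(-1)<70)&(W[...,2]>.1)&(W[...,2]<.13)).astype(np.uint8)
n,l,s,ce=cv2.connectedComponentsWithStats(m)
for i in range(1,n):
    if s[i,4]>5: print(np.round(ce[i]),s[i,4],np.round(np.nanmedian(W[l==i],0),3))
E
```

```text
[[325.2, 0.0, 275.5], [0.0, 325.2, 207.6], [0.0, 0.0, 1.0]]
peg0 top [272.2 217.1] base [272.7 194.5] TCP [274.2 235.2] [274.1 246.4]
[367. 131.] 158 [ 0.762 -0.361  0.115]
[280. 116.] 7 [ 0.822 -0.105  0.121]
[285. 122.] 7 [ 0.801 -0.119  0.12 ]
[187. 166.] 27 [0.667 0.172 0.117]
[242. 191.] 14 [0.59  0.007 0.11 ]
[130. 247.] 23 [0.429 0.33  0.119]
```

View pics/t2.png

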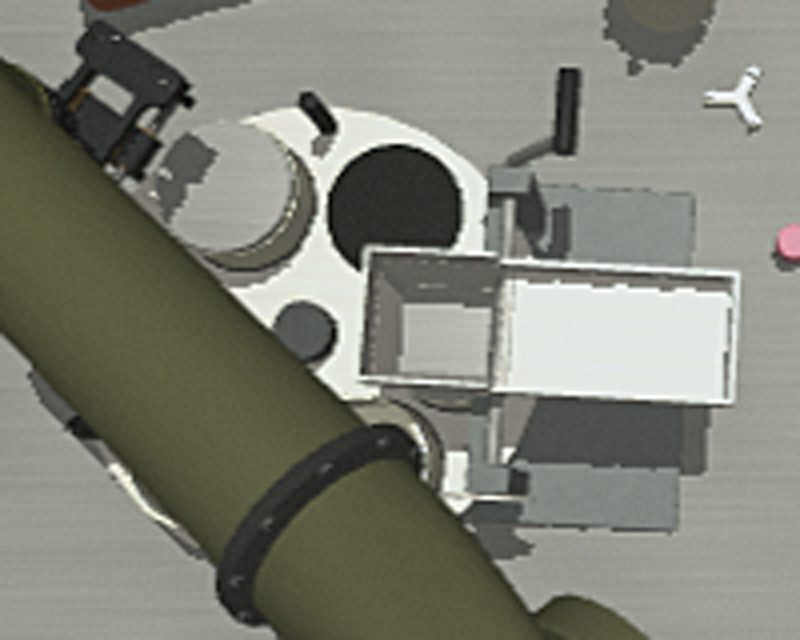

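Run:
```python
from h import *
c=snap("wrist"); a=cv2.resize(c["frame"][120:330,140:420,::-1],None,fx=2,fy=2)
d=dict(np.load("last_scene.npz"))["frame"][100:205,370:480,::-1]; d=cv2.resize(d,None,fx=2,fy=2)
im=np.zeros((420,790,3),np.uint8); im[:,:560]=a; im[:210,565:785]=d; cv2.imwrite("pics/w2.png",im)
print(fproj(c,[.6002,.3127,.0821]),fproj(c,[.6002,.3127,.11]),"peg1",fproj(c,[.5955,.318,.12]))
st()
```

```text
[274.4 233.7] [274.3 250.7] peg1 [261.4 255. ]
{'time_s': 4.925, 'tool_pos': [0.599, 0.313, 0.081], 'tool_rot': [179.964, 0.028, 55.856], 'force': [0.38, 1.034, 0.732], 'grip_width': 0.035, 'grasp_force': 0.0}
```

View pics/w2.png

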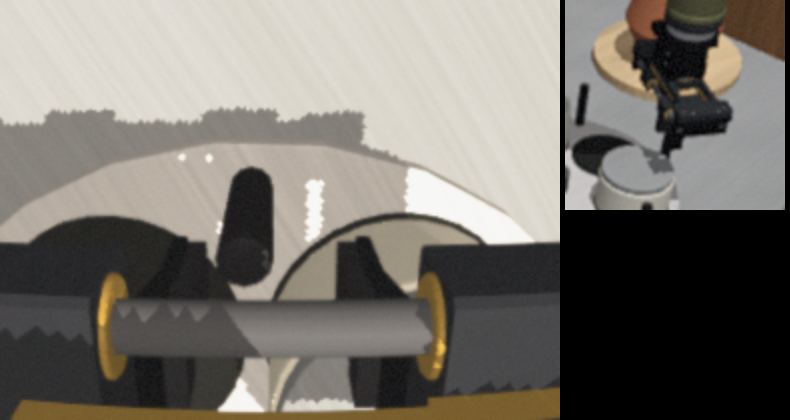

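The peg stands between the finger tips, at about (261,252) in the full frame and close to the left finger, yet the carousel hasn't moved. I'll push this peg gently in small steps and watch the force.

```bash
python3 -m creep '{"translation":[[0.03,-0.13,0],[0,0,0]],"turn":[[0,0,0],[0,0,0]],"grip":[0.4,0.4]}' 40
python3 -m creep '{"translation":[[0,-0.13,0],[0,0,0]],"turn":[[0,0,-0.02],[0,0,0]],"grip":[0.4,0.4]}'
python3 -m creep '{"translation":[[-0.01,-0.13,0],[0,0,0]],"turn":[[0,0,-0.02],[0,0,0]],"grip":[0.4,0.4]}'
python3 - <<'E'
from h import *
c=snap("wrist"); W=c["frame"][120:330,140:420,::-1]; cv2.imwrite("pics/w3.png",cv2.resize(W,None,fx=2,fy=2))
E
```

```text
time_s: 5.18
tool_pos: [0.5897, 0.3236, 0.0811]
tool_rot: [-179.9, -0.0, 56.2]
force: [-1.1, 0.9, -0.8]
grip_width: 0.0347
grasp_force: 0.0
time_s: 5.42
tool_pos: [0.5863, 0.3246, 0.081]
tool_rot: [179.6, 0.0, 59.5]
force: [6.8, -3.0, -2.0]
grip_width: 0.035
grasp_force: 3.6
time_s: 5.68
tool_pos: [0.5797, 0.3279, 0.081]
tool_rot: [179.4, -0.0, 63.0]
force: [10.4, -3.5, -3.5]
grip_width: 0.0347
grasp_force: 5.9
```

View pics/w3.png

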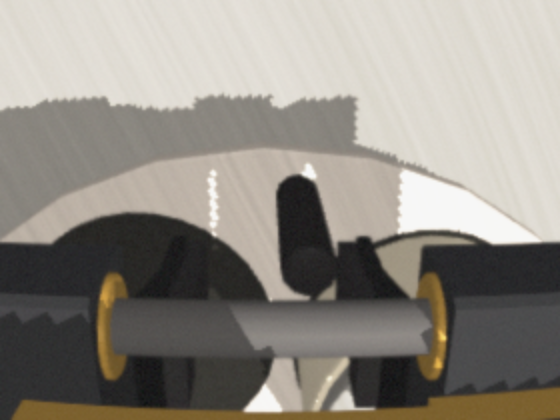

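```bash
python3 -m creep '{"translation":[[-0.008,-0.18,0],[-0.008,-0.18,0],[-0.008,-0.18,0],[-0.008,-0.18,0],[0,0,0]],"turn":[[0,0,-0.0278],[0,0,-0.0278],[0,0,-0.0278],[0,0,-0.0278],[0,0,0]],"grip":[0.4,0.4,0.4,0.4,0.4]}'
python3 - <<'E'
from h import *
def ang():
    o=env.get_obs(); d=o["tool_pos"][:2]-M0; print("r %.4f ang %.1f yaw %.1f"%(np.hypot(*d),np.degrees(np.arctan2(d[1],d[0]))-YAW,o["tool_rot"][2]-YAW))
ang()
E
```

```text
time_s: 6.35
tool_pos: [0.5195, 0.3469, 0.081]
tool_rot: [179.8, 0.1, 83.2]
force: [2.5, -3.4, -0.0]
grip_width: 0.0346
grasp_force: 1.7
r 0.1660 ang 88.4 yaw 87.0
```

```bash
python3 -m creep '{"translation":[[-0.008,-0.18,0],[-0.008,-0.18,0],[-0.008,-0.18,0],[0,0,0]],"turn":[[0,0,-0.0278],[0,0,-0.0278],[0,0,-0.0278],[0,0,0]],"grip":[0.4,0.4,0.4,0.4]}'
python3 -m creep '{"translation":[[-0.008,-0.18,0],[-0.008,-0.18,0],[-0.008,-0.15,0],[0,0,0],[0,0,0]],"turn":[[0,0,-0.0278],[0,0,-0.0278],[0,0,-0.0278],[0,0,0],[0,0,0]],"grip":[0.4,0.4,0.4,0.4,0.4]}'
python3 - <<'E'
from h import *
o=env.get_obs(); d=o["tool_pos"][:2]-M0; print("r %.4f ang %.1f yaw %.1f"%(np.hypot(*d),np.degrees(np.arctan2(d[1],d[0]))-YAW,o["tool_rot"][2]-YAW))
c=snap("scene","s2.png",(200,120,480,330),2.5)
E
```

```text
time_s: 6.85
tool_pos: [0.4738, 0.3488, 0.0812]
tool_rot: [-179.9, -0.0, 98.3]
force: [-0.5, 0.9, -0.0]
grip_width: 0.0348
grasp_force: 0.0
time_s: 7.48
tool_pos: [0.436, 0.3379, 0.0813]
tool_rot: [180.0, -0.0, 113.2]
force: [-0.4, -0.0, 0.0]
grip_width: 0.0349
grasp_force: 0.0
r 0.1705 ang 117.3 yaw 117.0
```

View pics/s2.png

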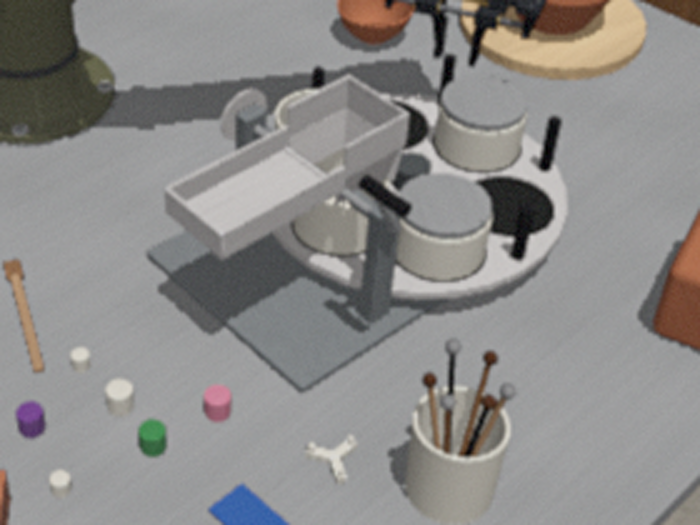

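The carousel has clicked one station: the lidded jar moved from under the funnel to (443,225) and jar A is under the funnel. Next I lift, un-turn and head for the coarse piece.

```bash
python3 -m creep '{"translation":[[0,0,-0.6],[0,0,-0.7],[0,0,-0.7],[0,0,-0.7],[0,0,-0.4]],"turn":[[0,0,0],[0,0,0],[0,0,0.059],[0,0,0.059],[0,0,0.059]],"grip":[0.4,0.4,0.5,0.5,0.5]}'
python3 -m creep '{"translation":[[0,0,0],[0,0,0],[0,0,0],[0,0,0],[0,0,0]],"turn":[[0,0,0.059],[0,0,0.059],[0,0,0.059],[0,0,0.059],[0,0,0.059]],"grip":[0.5,0.5,0.5,0.5,0.5]}'
python3 -m creep '{"translation":[[0,0,0],[0,0,0],[0,0,0],[0,0,0]],"turn":[[0,0,0.059],[0,0,0.059],[0,0,0.059],[0,0,0]],"grip":[0.5,0.5,0.5,0.5]}'
python3 -c "
from h import *
go([.505,-.26,.15],YAW)"
```

```text
time_s: 8.15
tool_pos: [0.4362, 0.3385, 0.3325]
tool_rot: [179.9, -0.2, 81.0]
force: [-0.2, 0.8, -0.0]
grip_width: 0.0433
grasp_force: 0.0
time_s: 8.78
tool_pos: [0.4358, 0.3378, 0.3293]
tool_rot: [-180.0, -0.0, 27.9]
force: [1.0, -0.9, 0.3]
grip_width: 0.0434
grasp_force: 0.0
time_s: 9.28
tool_pos: [0.4357, 0.3377, 0.3292]
tool_rot: [-180.0, -0.0, -3.4]
force: [0.5, 0.4, 0.2]
grip_width: 0.0438
grasp_force: 0.0
go [ 0.505 -0.26   0.15 ] shift [1.31, 7.407, 2.238] turn [-0.0001, -0.0, 0.0021]
```

```bash
python3 -m creep '{"translation":[[0.13,0.74,0],[0.13,0.74,0],[0.13,0.74,0],[0.13,0.74,0],[0.13,0.74,0]],"turn":[[0,0,0],[0,0,0],[0,0,0],[0,0,0],[0,0,0]],"grip":[0.5,0.5,0.5,0.5,0.5]}'
python3 -m creep '{"translation":[[0.13,0.74,0],[0.13,0.74,0],[0.13,0.74,0],[0.13,0.74,0],[0.13,0.74,0]],"turn":[[0,0,0],[0,0,0],[0,0,0],[0,0,0],[0,0,0]],"grip":[0.5,0.5,0.5,0.5,0.5]}'
python3 -m creep '{"translation":[[0,0,0.7],[0,0,0.7],[0,0,0.7],[0,0,0]],"turn":[[0,0,0],[0,0,0],[0,0,0],[0,0,0]],"grip":[0.5,0.5,0.5,0.5]}'
cat >> h.py <<'E'
def pieces():
    c=snap("top"); W=cloud(c); f=c["frame"].astype(int)
    m=((f.min(-1)>140)&(f.max(-1)-f.min(-1)<40)&(W[...,2]>.012)&(W[...,2]<.04)&(W[...,1]<-.14)&(W[...,1]>-.62)&(W[...,0]>.25)&(W[...,0]<.8)).astype(np.uint8)
    n,l,s,ce=cv2.connectedComponentsWithStats(m)
    for i in range(1,n):
        if s[i,4]>5: p=W[l==i]; print("piece?",s[i,4],np.round(np.median(p,0),3))
E
python3 -c "
from h import *
pieces(); snap('wrist','w4.png'); go([.505,-.26,.012],YAW)"
```

```text
time_s: 9.9
tool_pos: [0.4696, 0.0369, 0.3296]
tool_rot: [180.0, -0.1, -3.3]
force: [1.4, -0.3, 0.1]
grip_width: 0.0433
grasp_force: 0.0
time_s: 10.52
tool_pos: [0.5036, -0.2617, 0.3293]
tool_rot: [180.0, -0.0, -3.3]
force: [0.4, -0.5, -0.2]
grip_width: 0.0437
grasp_force: 0.0
time_s: 11.02
tool_pos: [0.5, -0.2583, 0.1567]
tool_rot: [-179.7, 0.5, -3.4]
force: [-0.4, -0.2, 1.0]
grip_width: 0.0435
grasp_force: 0.0
go [ 0.505 -0.26   0.012] shift [0.006, -0.003, 1.885] turn [0.0002, -0.0005, 0.0022]
```

View pics/w4.png

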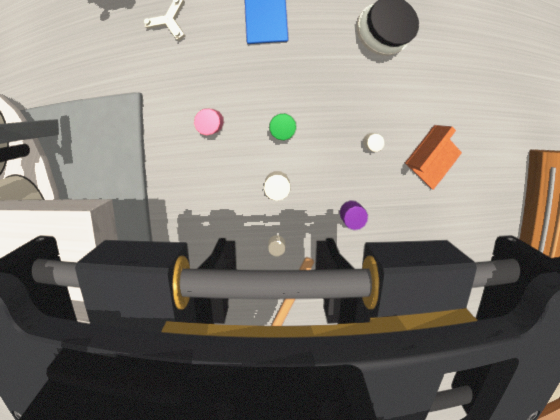

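The wrist view shows white coarse at (277,187), fines at (375,142) and (277,245), with green at (283,127), purple at (353,215) and pink at (207,122). The coarse piece is straight ahead, laterally between the fingers.

```bash
python3 - <<'E'
from h import *
c=dict(np.load("last_wrist.npz"))
print(fproj(c,[.505,-.26,.028]),"seen 277,187"); print(fproj(c,[.547,-.368,.02]),"seen 375,142"); print(fproj(c,[.433,-.255,.02]),"seen 277,240")
E
python3 -m creep '{"translation":[[0.006,0,0.6],[0,0,0.6],[0,0,0.4],[0,0,0.26],[0,0,0]],"turn":[[0,0,0],[0,0,0],[0,0,0],[0,0,0],[0,0,0]],"grip":[0.5,0.5,0.5,0.5,0.5]}'
python3 -c "
from h import *
go([.505,-.26,.004],YAW)"
```

```text
[275.1 188.2] seen 277,187
[373.9 143.2] seen 375,142
[274.5 249.6] seen 277,240
time_s: 11.75
tool_pos: [0.5051, -0.2606, 0.0139]
tool_rot: [180.0, -0.1, -3.5]
force: [0.0, -0.2, -0.2]
grip_width: 0.0431
grasp_force: 0.0
go [ 0.505 -0.26   0.004] shift [-0.002, -0.008, 0.123] turn [0.0002, -0.0005, 0.0018]
```

```bash
python3 -m creep '{"translation":[[0,0,0.11],[0,0,0],[0,0,0],[0,0,0],[0,0,0]],"turn":[[0,0,0],[0,0,0],[0,0,0],[0,0,0],[0,0,0]],"grip":[0.5,0.5,0.2,0.2,0.2]}' 25
python3 -m creep '{"translation":[[0,0,0],[0,0,-0.6],[0,0,-0.6],[0,0,-0.7],[0,0,-0.7]],"turn":[[0,0,0],[0,0,0],[0,0,0],[0,0,0],[0,0,0]],"grip":[0.2,0.2,0.2,0.2,0.2]}'
python3 -c "
from h import *
p=m2w(0,-.235);go([*p,.26],YAW);go([*p,.166],YAW);pieces()"
```

```text
time_s: 12.38
tool_pos: [0.5038, -0.26, 0.0038]
tool_rot: [180.0, -0.0, -3.5]
force: [-0.2, 0.3, 0.8]
grip_width: 0.0223
grasp_force: 0.0
time_s: 13.0
tool_pos: [0.5035, -0.2598, 0.2133]
tool_rot: [180.0, -0.0, -3.5]
force: [0.6, -0.3, 0.7]
grip_width: 0.0176
grasp_force: 0.0
go [ 0.488 -0.053  0.26 ] shift [-0.346, -2.57, -0.584] turn [0.0001, -0.0, 0.0017]
go [ 0.488 -0.053  0.166] shift [-0.346, -2.57, 0.591] turn [0.0001, -0.0, 0.0017]
piece? 27 [ 0.499 -0.257  0.029]
```

Run:
```python
from h import *
st()
c=snap("scene"); W=cloud(c); p=W[(abs(W[...,0]-.5)<.05)&(abs(W[...,1]+.26)<.05)&(W[...,2]>.06)&(W[...,2]<.3)]
print(len(p)); 
for z in np.arange(.18,.3,.01):
    q=p[(p[:,2]>z)&(p[:,2]<z+.01)]
    if len(q): print(round(z,2),len(q),np.round(q.min(0),3),np.round(q.max(0),3))
q=W[(abs(W[...,0]-.5)<.05)&(abs(W[...,1]+.26)<.05)&(W[...,2]>.02)&(W[...,2]<.04)]; print("piece",len(q),np.round(q.min(0),3),np.round(q.max(0),3),np.round(np.median(q,0),3))
cv2.imwrite("pics/s3.png",cv2.resize(c["frame"][180:330,170:330,::-1],None,fx=4,fy=4,interpolation=cv2.INTER_CUBIC))
```

```text
{'time_s': 13.05, 'tool_pos': [0.507, -0.261, 0.222], 'tool_rot': [179.65, -0.651, -3.505], 'force': [3.288, -1.756, 5.923], 'grip_width': 0.017, 'grasp_force': 0.0}
238
0.25 11 [ 0.499 -0.279  0.257] [ 0.517 -0.249  0.26 ]
0.26 60 [ 0.494 -0.281  0.26 ] [ 0.522 -0.244  0.27 ]
0.27 56 [ 0.497 -0.28   0.27 ] [ 0.521 -0.244  0.28 ]
0.28 61 [ 0.494 -0.281  0.281] [ 0.522 -0.242  0.289]
0.29 50 [ 0.494 -0.284  0.29 ] [ 0.521 -0.239  0.299]
piece 92 [ 0.495 -0.276  0.02 ] [ 0.521 -0.248  0.033] [ 0.51  -0.264  0.028]
```

View pics/s3.png

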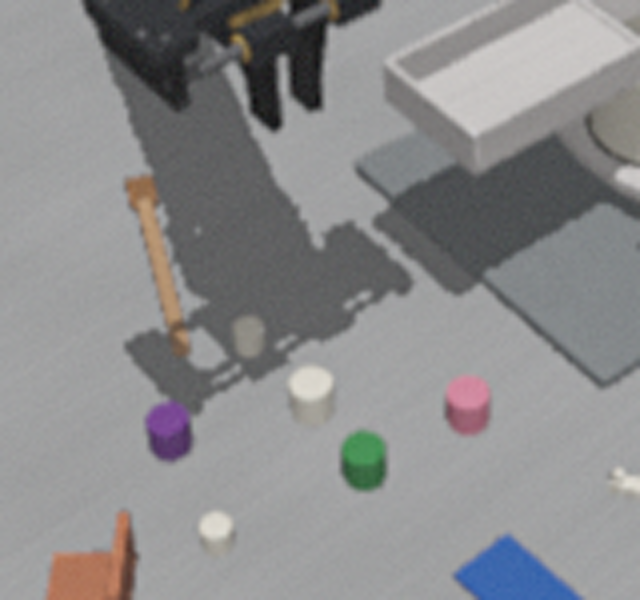

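The scene view shows the coarse piece still standing at (311,393), and the fingertips (around (265,125)) are about 35 mm higher than the TCP reading says. That explains the missed peg too. I'll re-measure at rest.

```bash
python3 -m creep '{"translation":[[0,0,0.3],[0,0,0],[0,0,0],[0,0,0]],"turn":[[0,0,0],[0,0,0],[0,0,0],[0,0,0]],"grip":[0.5,0.5,0.5,0.5]}'
python3 - <<'E'
from h import *
o=st()
for n in("scene","top"):
    c=snap(n); W=cloud(c); t=o["tool_pos"]
    p=W[(abs(W[...,0]-t[0])<.05)&(abs(W[...,1]-t[1])<.05)&(W[...,2]>.1)&(W[...,2]<.3)]
    if len(p): print(n,len(p),np.round(np.sort(p[:,2])[[0,3,10,20]],4),np.round(p[p[:,2]<p[:,2].min()+.02].mean(0),3))
st()
go([.506,-.261,.05],YAW)
E
```

```text
time_s: 13.6
tool_pos: [0.5041, -0.2601, 0.1881]
tool_rot: [180.0, -0.0, -3.5]
force: [0.5, -0.6, 0.2]
grip_width: 0.042
grasp_force: 0.0
{'time_s': 13.6, 'tool_pos': [0.504, -0.26, 0.188], 'tool_rot': [179.979, -0.047, -3.507], 'force': [0.533, -0.583, 0.182], 'grip_width': 0.042, 'grasp_force': 0.0}
scene 331 [0.2223 0.2237 0.2253 0.227 ] [ 0.509 -0.262  0.233]Traceback (most recent call last):
  File "<stdin>", line 6, in <module>
IndexError: index 3 is out of bounds for axis 0 with size 1
```

```bash
python3 -m creep '{"translation":[[0.025,0.01,0.6],[0,0,0.6],[0,0,0.6],[0,0,0.5],[0,0,0.2]],"turn":[[0,0,0],[0,0,0],[0,0,0],[0,0,0],[0,0,0]],"grip":[0.5,0.5,0.5,0.5,0.5]}'
python3 -m creep '{"translation":[[0,0,0.18],[0,0,0],[0,0,0]],"turn":[[0,0,0],[0,0,0],[0,0,0]],"grip":[0.5,0.5,0.5]}'
python3 -m creep '{"translation":[[0,0,0],[0,0,0],[0,0,0],[0,0,0],[0,0,0]],"turn":[[0,0,0],[0,0,0],[0,0,0],[0,0,0],[0,0,0]],"grip":[0.2,0.2,0.2,0.2,0.2]}' 25
```

```text
time_s: 14.32
tool_pos: [0.5041, -0.2601, -0.0147]
tool_rot: [-179.9, 0.2, -3.5]
force: [0.0, -0.6, 0.4]
grip_width: 0.0436
grasp_force: 0.0
time_s: 14.7
tool_pos: [0.5068, -0.2614, -0.0255]
tool_rot: [179.9, -0.1, -3.5]
force: [-0.2, 0.3, 0.5]
grip_width: 0.0432
grasp_force: 0.0
time_s: 15.32
tool_pos: [0.506, -0.2611, -0.0263]
tool_rot: [180.0, -0.0, -3.5]
force: [-1.3, 0.7, 4.5]
grip_width: 0.0271
grasp_force: 25.0
```

```bash
python3 -m creep '{"translation":[[0,0,-0.6],[0,0,-0.7],[0,0,-0.7],[0,0,-0.7],[0,0,-0.7]],"turn":[[0,0,0],[0,0,0],[0,0,0],[0,0,0],[0,0,0]],"grip":[0.2,0.2,0.2,0.2,0.2]}'
python3 -m creep '{"translation":[[-0.085,-0.68,0],[-0.085,-0.68,0],[-0.085,-0.68,0],[-0.085,-0.68,0],[0,0,0]],"turn":[[0,0,0],[0,0,0],[0,0,0],[0,0,0],[0,0,0]],"grip":[0.2,0.2,0.2,0.2,0.2]}'
python3 -c "
from h import *
p=m2w(0,-.23);go([*p,.131],YAW);pieces();snap('scene','s4.png',(170,150,450,360),2.5)"
```

```text
time_s: 15.95
tool_pos: [0.5052, -0.2606, 0.2463]
tool_rot: [-180.0, 0.0, -3.5]
force: [0.4, -0.5, -1.3]
grip_width: 0.0273
grasp_force: 25.0
time_s: 16.58
tool_pos: [0.4915, -0.0363, 0.2451]
tool_rot: [-180.0, -0.0, -3.0]
force: [-0.3, -0.6, -0.5]
grip_width: 0.0276
grasp_force: 25.0
go [ 0.489 -0.048  0.131] shift [-0.026, 0.148, 1.427] turn [-0.0002, -0.0, 0.0046]
piece? 9 [ 0.7   -0.153  0.014]
piece? 30 [ 0.547 -0.368  0.02 ]
piece? 31 [ 0.434 -0.256  0.02 ]
```

View pics/s4.png

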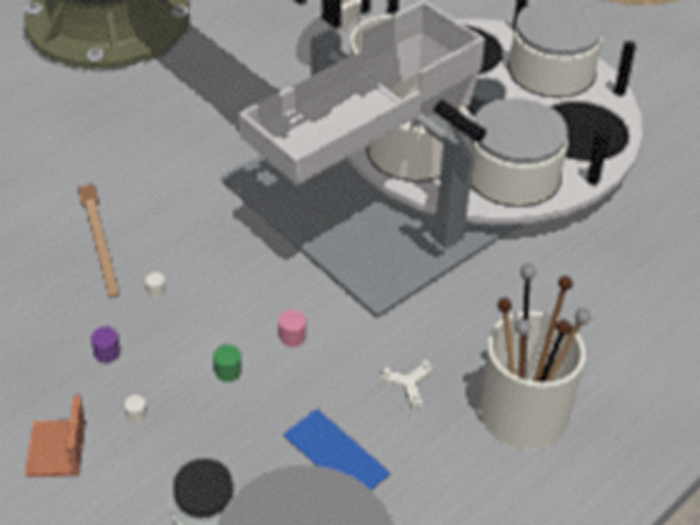

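The scene view shows the coarse piece gone from the bench and held at (348,10), with the fines unchanged at (154,283) and (135,407). Now to lower it into the pan.

```bash
python3 -m creep '{"translation":[[-0.026,0.148,0.3],[0,0,0.4],[0,0,0.4],[0,0,0.24],[0,0,0]],"turn":[[0,0,0],[0,0,0],[0,0,0],[0,0,0],[0,0,0]],"grip":[0.2,0.2,0.2,0.2,0.2]}'
python3 -c "
from h import *
p=m2w(0,-.23);go([*p,.131],YAW)"
```

```text
time_s: 17.3
tool_pos: [0.4874, -0.0553, 0.136]
tool_rot: [-180.0, 0.2, -3.7]
force: [0.5, 0.5, 0.2]
grip_width: 0.0271
grasp_force: 25.0
go [ 0.489 -0.048  0.131] shift [0.011, -0.094, 0.063] turn [-0.0002, 0.0013, 0.0007]
```

```bash
python3 -m creep '{"translation":[[0,0,0.05],[0,0,0],[0,0,0],[0,0,0],[0,0,0]],"turn":[[0,0,0],[0,0,0],[0,0,0],[0,0,0],[0,0,0]],"grip":[0.2,0.2,0.45,0.45,0.45]}'
python3 -m creep '{"translation":[[0,0,-0.4],[0,0,-0.7],[0,0,-0.7],[0,0,0],[0,0,0]],"turn":[[0,0,0],[0,0,0],[0,0,0],[0,0,0],[0,0,0]],"grip":[0.45,0.45,0.4,0.4,0.4]}'
python3 -c "
from h import *
p=m2w(.148,-.2005);go([*p,.28],YAW)
c=snap('scene');W=cloud(c);q=m2w(0,-.237);m=(abs(W[...,0]-q[0])<.03)&(abs(W[...,1]-q[1])<.05)&(W[...,2]>.165)&(W[...,2]<.19);p=W[m];print(len(p),np.round(np.median(p,0),3))"
```

```text
time_s: 17.92
tool_pos: [0.4892, -0.0537, 0.1342]
tool_rot: [180.0, -0.0, -3.5]
force: [0.3, 0.4, -0.3]
grip_width: 0.0382
grasp_force: 0.0
time_s: 18.55
tool_pos: [0.4888, -0.0537, 0.2774]
tool_rot: [180.0, 0.0, -3.5]
force: [-0.2, -0.7, -0.9]
grip_width: 0.0349
grasp_force: 0.0
go [ 0.638 -0.028  0.28 ] shift [1.847, -0.431, -0.033] turn [0.0001, 0.0002, 0.0016]
103 [ 0.493 -0.059  0.179]
```

```bash
python3 -m creep '{"translation":[[0.62,-0.14,0],[0.62,-0.14,0],[0.61,-0.15,0],[0,0,0],[0,0,0]],"turn":[[0,0,0],[0,0,0],[0,0,0],[0,0,0],[0,0,0]],"grip":[0.4,0.4,0.4,0.4,0.4]}'
python3 -c "
from h import *
p=m2w(.148,-.2005);go([*p,.171],YAW)"
```

```text
time_s: 19.23
tool_pos: [0.6378, -0.0282, 0.2761]
tool_rot: [-180.0, 0.2, -3.5]
force: [0.3, 0.3, 0.7]
grip_width: 0.0348
grasp_force: 0.0
go [ 0.638 -0.028  0.171] shift [0.012, 0.001, 1.313] turn [-0.0001, 0.0011, 0.0019]
```

```bash
python3 -m creep '{"translation":[[0,0,0.4],[0,0,0.4],[0,0,0.3],[0,0,0.21],[0,0,0]],"turn":[[0,0,0],[0,0,0],[0,0,0],[0,0,0],[0,0,0]],"grip":[0.4,0.4,0.4,0.4,0.4]}'
python3 -m creep '{"translation":[[0,0,0],[0,0,0],[0,0,0]],"turn":[[0,0,0],[0,0,0],[0,0,0]],"grip":[0.26,0.26,0.26]}' 30
python3 -m creep '{"translation":[[0,-0.1,0],[0,-0.1,0],[0,-0.1,0],[0,-0.1,0],[0,0,0]],"turn":[[0,0,0],[0,0,0],[0,0,0],[0,0,0],[0,0,0]],"grip":[0.26,0.26,0.26,0.26,0.26]}'
```

```text
time_s: 19.85
tool_pos: [0.6376, -0.029, 0.1726]
tool_rot: [179.9, 0.1, -3.5]
force: [-0.9, 0.8, -0.0]
grip_width: 0.0347
grasp_force: 0.0
time_s: 20.23
tool_pos: [0.6393, -0.0283, 0.1739]
tool_rot: [180.0, -0.1, -3.5]
force: [0.3, 0.5, 0.8]
grip_width: 0.0233
grasp_force: 0.0
time_s: 20.85
tool_pos: [0.6429, -0.0029, 0.1754]
tool_rot: [179.5, -0.3, -3.8]
force: [1.1, -10.4, 5.4]
grip_width: 0.023
grasp_force: 4.6
```

```bash
python3 -m creep '{"translation":[[0,-0.1,0],[0,-0.1,0],[0,-0.1,0],[0,-0.1,0],[0,-0.1,0]],"turn":[[0,0,0],[0,0,0],[0,0,0],[0,0,0],[0,0,0]],"grip":[0.26,0.26,0.26,0.26,0.26]}'
python3 -m creep '{"translation":[[0,-0.1,0],[0,-0.1,0],[0,-0.07,0],[0,0,0],[0,0,0]],"turn":[[0,0,0],[0,0,0],[0,0,0],[0,0,0],[0,0,0]],"grip":[0.26,0.26,0.26,0.26,0.26]}'
python3 -c "
from h import *
o=env.get_obs();a=np.radians(YAW);d=o['tool_pos'][:2]-M0;y=-d[0]*np.sin(a)+d[1]*np.cos(a);print('machine y',y)
b=y-.0037; print('tilt est',np.degrees(np.arcsin(np.clip((b+.158)/.085,-1,1)))+30)"
```

```text
time_s: 21.48
tool_pos: [0.6448, 0.0388, 0.1738]
tool_rot: [179.7, -0.2, -3.7]
force: [1.6, -7.6, -0.4]
grip_width: 0.0225
grasp_force: 3.8
time_s: 22.1
tool_pos: [0.6442, 0.0593, 0.1705]
tool_rot: [179.6, 0.2, -3.7]
force: [1.8, -7.9, -7.5]
grip_width: 0.0225
grasp_force: 4.3
machine y -0.11272615704882895
tilt est 59.281709374755835
```

```bash
python3 -m creep '{"translation":[[0,-0.08,0],[0,0,0],[0,0,0],[0,0,0],[0,0,0]],"turn":[[0,0,0],[0,0,0],[0,0,0],[0,0,0],[0,0,0]],"grip":[0.26,0.26,0.26,0.26,0.26]}'
python3 -c "
from h import *
o=env.get_obs();a=np.radians(YAW);d=o['tool_pos'][:2]-M0;y=-d[0]*np.sin(a)+d[1]*np.cos(a);print('machine y',y)
c=snap('scene','s5.png',(200,60,480,270),2.5)
W=cloud(c);X=W-np.array([*M0,0]);mx=X[...,0]*np.cos(a)+X[...,1]*np.sin(a);my=-X[...,0]*np.sin(a)+X[...,1]*np.cos(a)
m=(abs(mx)<.08)&(my>-.36)&(my<-.1)&(W[...,2]>.22)&(W[...,2]<.36);yz=np.c_[my[m],W[...,2][m]]
print(len(yz),'top of pan',yz[np.argsort(-yz[:,1])[:5]])"
```

```text
time_s: 22.72
tool_pos: [0.6438, 0.065, 0.1702]
tool_rot: [179.5, 0.3, -3.8]
force: [-0.4, -9.5, -6.1]
grip_width: 0.0226
grasp_force: 4.6
machine y -0.1071111514952231
957 top of pan [[-0.21353164  0.31463031]
 [-0.21490855  0.31227961]
 [-0.20928357  0.31220915]
 [-0.21017928  0.31217565]
 [-0.21008272  0.31206786]]
```

View pics/s5.png

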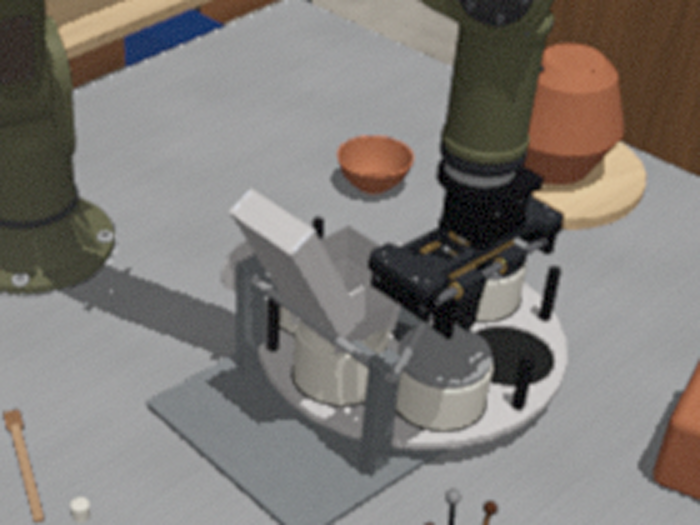

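The pan is tipped to about 62-63°: tail at (270,210), and the tail top 0.312 m high against 0.309 m at 60°. Now to bring it back.

```bash
python3 -m creep '{"translation":[[0,0.12,0],[0,0.12,0],[0,0.12,0],[0,0.12,0],[0,0.12,0]],"turn":[[0,0,0],[0,0,0],[0,0,0],[0,0,0],[0,0,0]],"grip":[0.26,0.26,0.26,0.26,0.26]}'
python3 -m creep '{"translation":[[0,0.12,0],[0,0.12,0],[0,0.12,0],[0,0.12,0],[0,0.1,0]],"turn":[[0,0,0],[0,0,0],[0,0,0],[0,0,0],[0,0,0]],"grip":[0.26,0.26,0.26,0.26,0.26]}'
python3 -m creep '{"translation":[[0,0.08,0],[0,0.06,0],[0,0,0],[0,0,0]],"turn":[[0,0,0],[0,0,0],[0,0,0],[0,0,0]],"grip":[0.26,0.26,0.26,0.26]}'
cat >> h.py <<'E'
def my():
    o=env.get_obs();a=np.radians(YAW);d=o['tool_pos'][:2]-M0;print('machine x %.4f y %.4f'%(d[0]*np.cos(a)+d[1]*np.sin(a),-d[0]*np.sin(a)+d[1]*np.cos(a)))
E
python3 -c "
from h import *
my()"
```

```text
time_s: 23.4
tool_pos: [0.6427, 0.0263, 0.1747]
tool_rot: [-179.8, -0.1, -3.3]
force: [1.0, 2.8, 1.7]
grip_width: 0.0228
grasp_force: 1.6
time_s: 24.02
tool_pos: [0.6385, -0.0237, 0.1723]
tool_rot: [180.0, 0.1, -3.5]
force: [0.9, 3.0, -1.9]
grip_width: 0.0228
grasp_force: 1.5
time_s: 24.52
tool_pos: [0.6385, -0.0294, 0.1728]
tool_rot: [-179.7, 0.0, -3.3]
force: [2.0, 8.6, -3.8]
grip_width: 0.0227
grasp_force: 4.3
machine x 0.1482 y -0.2016
```

```bash
python3 -m creep '{"translation":[[0,0.06,0],[0,0,0],[0,0,0]],"turn":[[0,0,0],[0,0,0],[0,0,0]],"grip":[0.26,0.26,0.26]}'
python3 -m creep '{"translation":[[0,0.06,0],[0,0,0],[0,0,0]],"turn":[[0,0,0],[0,0,0],[0,0,0]],"grip":[0.26,0.26,0.26]}'
python3 -c "
from h import *
my()"
```

```text
time_s: 24.9
tool_pos: [0.6386, -0.0293, 0.1727]
tool_rot: [-179.4, -0.0, -3.1]
force: [2.7, 15.3, -5.8]
grip_width: 0.0226
grasp_force: 7.5
time_s: 25.28
tool_pos: [0.6386, -0.0292, 0.1727]
tool_rot: [-179.0, -0.1, -2.9]
force: [3.3, 22.2, -6.9]
grip_width: 0.0228
grasp_force: 10.8
machine x 0.1483 y -0.2014
```

```bash
python3 -m creep '{"translation":[[0,-0.2,0],[0,0,0],[0,0,-0.7],[0,0,-0.7],[0,0,0]],"turn":[[0,0,0],[0,0,0],[0,0,0],[0,0,0],[0,0,0]],"grip":[0.4,0.4,0.4,0.4,0.4]}'
python3 -c "
from h import *
p=m2w(.166,0);go([*p,.28],YAW);go([*p,.068],YAW);pieces()
c=snap('top','t3.png',(160,150,310,290),5);W=cloud(c);print(ray(c,0,0,0)is None)
a=fproj;K=c['K'];Rm=cv2.Rodrigues(c['rvec'])[0]
for n,P in(('jar floor',(*m2w(0,-.115),.05)),('outlet',(*m2w(0,-.115),.121))):
    q=Rm@np.array(P)+c['tvec'].ravel();print(n,q[:2]/q[2]*K[0,0]+K[:2,2])
"
```

```text
time_s: 25.9
tool_pos: [0.6416, -0.0296, 0.2913]
tool_rot: [179.9, -0.6, -3.7]
force: [0.5, -0.3, 0.2]
grip_width: 0.0349
grasp_force: 0.0
go [0.67  0.171 0.28 ] shift [0.188, -2.52, 0.139] turn [0.0006, -0.0033, 0.0007]
go [0.67  0.171 0.068] shift [0.161, -2.525, 2.789] turn [0.0006, -0.0033, 0.0007]
piece? 6 [ 0.708 -0.155  0.014]
piece? 6 [ 0.683 -0.161  0.013]
piece? 30 [ 0.547 -0.368  0.02 ]
piece? 31 [ 0.434 -0.256  0.021]
False
jar floor [224.86732247 225.62963866]
outlet [221.65692678 222.91486416]
```

View pics/t3.png

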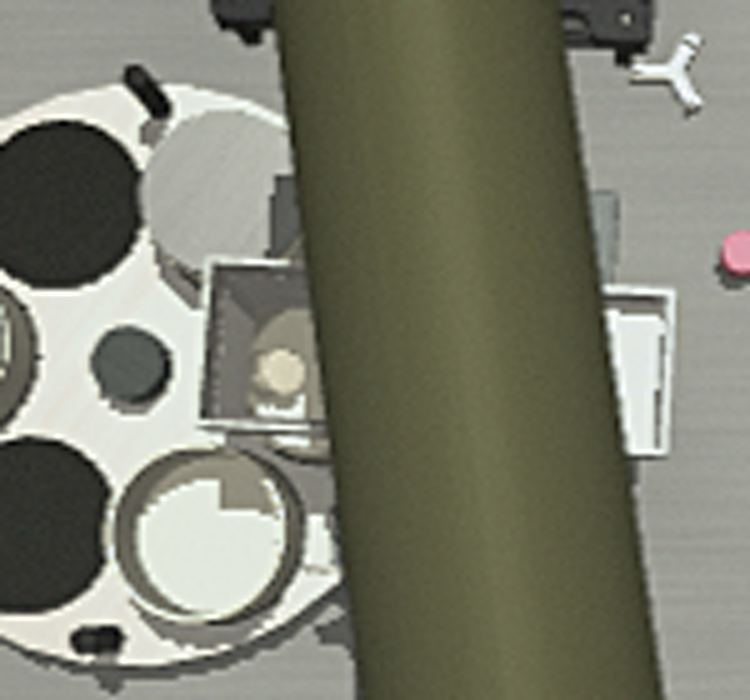

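Through the funnel the coarse piece is visible in jar A at (282,370). Next is the second click, pushing the peg at machine angle 0.

```bash
cat >> h.py <<'E'
def pegs():
    c=snap("top"); W=cloud(c); f=c["frame"].astype(int); m=((f.max(-1)<70)&(W[...,2]>.1)&(W[...,2]<.13)).astype(np.uint8)
    n,l,s,ce=cv2.connectedComponentsWithStats(m)
    for i in range(1,n):
        d=np.nanmedian(W[l==i],0)[:2]-M0
        if s[i,4]>5 and abs(np.hypot(*d)-.165)<.01: print("peg ang %.1f"%(np.degrees(np.arctan2(d[1],d[0]))-YAW))
    for k in range(6):
        a=np.radians(-90+60*k); p=m2w(.115*np.cos(a),.115*np.sin(a)); q=W[np.hypot(W[...,0]-p[0],W[...,1]-p[1])<.025]; print(-90+60*k,len(q),"med z %.3f"%np.median(q[:,2]), end="; ")
    print()
def ang():
    o=env.get_obs(); d=o["tool_pos"][:2]-M0; print("r %.4f ang %.1f yaw %.1f"%(np.hypot(*d),np.degrees(np.arctan2(d[1],d[0]))-YAW,o["tool_rot"][2]-YAW))
E
python3 -m creep '{"translation":[[0.05,-0.63,0],[0.04,-0.63,0],[0.04,-0.63,0],[0.04,-0.63,0],[0,0,0]],"turn":[[0,0,0],[0,0,0],[0,0,0],[0,0,0],[0,0,0]],"grip":[0.4,0.4,0.4,0.4,0.4]}'
python3 -m creep '{"translation":[[0,0,0.6],[0,0,0.6],[0,0,0],[0,0,0]],"turn":[[0,0,0],[0,0,0],[0,0,0],[0,0,0]],"grip":[0.4,0.4,0.4,0.4]}'
python3 -c "
from h import *
p=m2w(.166,0);go([*p,.068],YAW);pegs()"
```

```text
time_s: 26.62
tool_pos: [0.6627, 0.178, 0.2826]
tool_rot: [-179.9, 0.3, -3.0]
force: [0.1, -0.0, -0.3]
grip_width: 0.0348
grasp_force: 0.0
time_s: 27.12
tool_pos: [0.6656, 0.1718, 0.1904]
tool_rot: [180.0, -0.1, -3.6]
force: [-0.3, -0.2, 1.0]
grip_width: 0.0349
grasp_force: 0.0
go [0.67  0.171 0.068] shift [0.049, 0.012, 1.53] turn [0.0, -0.0004, 0.0012]
peg ang -1.2
peg ang 59.9
peg ang 120.2
peg ang 180.8
-90 1003 med z 0.657; -30 921 med z 0.640; 30 0 med z nan; 90 224 med z 0.115; 150 194 med z 0.047; 210 0 med z nan;
  return _methods._mean(a, axis=axis, dtype=dtype,
  ret = ret.dtype.type(ret / rcount)
```

```bash
python3 -m creep '{"translation":[[0.045,0.01,0.5],[0,0,0.5],[0,0,0.35],[0,0,0.15],[0,0,0]],"turn":[[0,0,0],[0,0,0],[0,0,0],[0,0,0],[0,0,0]],"grip":[0.4,0.4,0.4,0.4,0.4]}' 40
python3 -m creep '{"translation":[[-0.008,-0.18,0],[-0.008,-0.18,0],[-0.008,-0.18,0],[-0.008,-0.18,0],[0,0,0]],"turn":[[0,0,-0.0278],[0,0,-0.0278],[0,0,-0.0278],[0,0,-0.0278],[0,0,0]],"grip":[0.4,0.4,0.4,0.4,0.4]}'
python3 -c "
from h import *
ang()"
```

```text
time_s: 27.8
tool_pos: [0.6691, 0.1719, 0.0702]
tool_rot: [-180.0, -0.1, -3.5]
force: [-0.3, -0.3, 0.3]
grip_width: 0.0348
grasp_force: 0.0
time_s: 28.42
tool_pos: [0.6653, 0.224, 0.0713]
tool_rot: [179.6, -0.2, 16.3]
force: [2.3, -5.8, -0.7]
grip_width: 0.035
grasp_force: 3.3
r 0.1668 ang 18.5 yaw 20.1
```

```bash
python3 -m creep '{"translation":[[-0.008,-0.18,0],[-0.008,-0.18,0],[-0.008,-0.18,0],[-0.008,-0.18,0],[0,0,0]],"turn":[[0,0,-0.0278],[0,0,-0.0278],[0,0,-0.0278],[0,0,-0.0278],[0,0,0]],"grip":[0.4,0.4,0.4,0.4,0.4]}'
python3 -m creep '{"translation":[[-0.008,-0.18,0],[-0.008,-0.18,0],[-0.008,-0.18,0],[-0.008,-0.18,0],[0,0,0]],"turn":[[0,0,-0.0278],[0,0,-0.0278],[0,0,-0.0278],[0,0,-0.0278],[0,0,0]],"grip":[0.4,0.4,0.4,0.4,0.4]}'
python3 -c "
from h import *
ang()"
```

```text
time_s: 29.05
tool_pos: [0.6382, 0.2807, 0.0717]
tool_rot: [179.9, -0.3, 36.5]
force: [2.1, -0.5, 0.1]
grip_width: 0.0352
grasp_force: 0.6
time_s: 29.68
tool_pos: [0.5941, 0.3213, 0.0709]
tool_rot: [180.0, -0.1, 56.6]
force: [-0.7, -0.6, -0.4]
grip_width: 0.0349
grasp_force: 0.0
r 0.1662 ang 61.0 yaw 60.4
```

```bash
python3 -m creep '{"translation":[[0,0,-0.6],[0,0,-0.7],[0,0,-0.7],[0,0,-0.7],[0,0,0]],"turn":[[0,0,0],[0,0,0],[0,0,0.056],[0,0,0.056],[0,0,0.056]],"grip":[0.4,0.4,0.4,0.4,0.4]}'
python3 -m creep '{"translation":[[0,0,0],[0,0,0],[0,0,0],[0,0,0]],"turn":[[0,0,0.056],[0,0,0.056],[0,0,0.056],[0,0,0]],"grip":[0.4,0.4,0.4,0.4]}'
python3 -c "
from h import *
pegs();pieces();go([.434,-.255,.15],YAW)" 2>/dev/null
```

```text
time_s: 30.3
tool_pos: [0.5962, 0.3214, 0.2921]
tool_rot: [-179.9, -0.6, 25.8]
force: [-0.0, -0.1, -0.9]
grip_width: 0.035
grasp_force: 0.0
time_s: 30.8
tool_pos: [0.5948, 0.3193, 0.2859]
tool_rot: [-180.0, -0.0, -4.0]
force: [-0.2, 0.5, 0.0]
grip_width: 0.0346
grasp_force: 0.0
peg ang 0.1
peg ang 59.9
-90 199 med z 0.050; -30 202 med z 0.051; 30 565 med z 0.428; 90 416 med z 0.701; 150 113 med z 0.114; 210 1427 med z 0.716; 
piece? 30 [ 0.547 -0.369  0.02 ]
piece? 31 [ 0.434 -0.255  0.019]
go [ 0.434 -0.255  0.15 ] shift [-1.525, 7.299, 1.693] turn [-0.0001, -0.0001, -0.0002]
```

```bash
python3 -m creep '{"translation":[[-0.152,0.73,0],[-0.152,0.73,0],[-0.152,0.73,0],[-0.152,0.73,0],[-0.152,0.73,0]],"turn":[[0,0,0],[0,0,0],[0,0,0],[0,0,0],[0,0,0]],"grip":[0.4,0.4,0.4,0.4,0.4]}'
python3 -m creep '{"translation":[[-0.152,0.73,0],[-0.152,0.73,0],[-0.152,0.73,0],[-0.152,0.73,0],[-0.152,0.73,0]],"turn":[[0,0,0],[0,0,0],[0,0,0],[0,0,0],[0,0,0]],"grip":[0.4,0.4,0.4,0.4,0.4]}'
python3 -m creep '{"translation":[[0,0,0.6],[0,0,0.6],[0,0,0.4],[0,0,0],[0,0,0]],"turn":[[0,0,-0.055],[0,0,-0.055],[0,0,-0.055],[0,0,0],[0,0,0]],"grip":[0.4,0.4,0.4,0.4,0.4]}'
cat >> h.py <<'E'
def wpieces(): # white blobs in wrist image, ground position by the ray
    c=snap("wrist"); K=np.array(c["K"]); Rm=cv2.Rodrigues(np.array(c["rvec"],float))[0]; f=c["frame"].astype(int); o=-Rm.T@np.array(c["tvec"]).ravel()
    z=c["z_map"]; v,u=np.mgrid[0:z.shape[0],0:z.shape[1]]; x=(u-K[0,2])/K[0,0]; y=(v-K[1,2])/K[1,1]; r=np.hypot(x,y)+1e-9
    d=np.stack([np.sin(r)*x/r,np.sin(r)*y/r,np.cos(r)],-1); P=d/d[...,2:]*z[...,None]; W=P@Rm+o
    m=((f.max(-1)-f.min(-1)<45)&(W[...,2]>.013)&(W[...,2]<.026)&(W[...,1]<-.15)&(z>0)).astype(np.uint8)
    n,l,s,ce=cv2.connectedComponentsWithStats(m)
    for i in range(1,n):
        if s[i,4]>40: p=W[l==i]; print("wrist piece",s[i,4],np.round(ce[i]),np.round(p.min(0),3),np.round(p.max(0),3),f[l==i].mean(0).round())
E
python3 -c "
from h import *
pieces();wpieces();go([.434,-.255,-.027],26)"
```

```text
time_s: 31.52
tool_pos: [0.5131, 0.0305, 0.2854]
tool_rot: [180.0, -0.0, -3.8]
force: [0.5, -1.1, -0.1]
grip_width: 0.0348
grasp_force: 0.0
time_s: 32.15
tool_pos: [0.4324, -0.2564, 0.2856]
tool_rot: [179.9, -0.0, -3.8]
force: [0.8, -0.6, -0.2]
grip_width: 0.0349
grasp_force: 0.0
time_s: 32.78
tool_pos: [0.434, -0.2552, 0.1588]
tool_rot: [179.9, -0.1, 25.7]
force: [-0.2, 0.1, -0.3]
grip_width: 0.035
grasp_force: 0.0
piece? 7 [ 0.686 -0.162  0.015]
wrist piece 281 [496.  16.] [ 0.749 -0.456  0.013] [ 0.778 -0.371  0.026] [65. 63. 61.]
wrist piece 525 [456.  61.] [ 0.645 -0.415  0.013] [ 0.7   -0.359  0.026] [157. 155. 141.]
wrist piece 244 [412. 143.] [ 0.538 -0.379  0.013] [ 0.558 -0.359  0.023] [225. 223. 212.]
wrist piece 276 [276. 189.] [ 0.425 -0.267  0.013] [ 0.445 -0.247  0.024] [228. 226. 213.]
wrist piece 47 [351. 193.] [ 0.455 -0.34   0.013] [ 0.476 -0.331  0.026] [64. 34. 73.]
wrist piece 55 [529. 238.] [ 0.524 -0.613  0.013] [ 0.54  -0.609  0.025] [77. 56. 39.]
go [ 0.434 -0.255 -0.027] shift [-0.006, -0.013, 2.328] turn [0.001, -0.0005, -0.0017]
```

```bash
python3 -m creep '{"translation":[[0,0.015,0.6],[0,0,0.6],[0,0,0.6],[0,0,0.35],[0,0,0.15]],"turn":[[0,0,0],[0,0,0],[0,0,0],[0,0,0],[0,0,0]],"grip":[0.4,0.4,0.4,0.4,0.4]}'
python3 -m creep '{"translation":[[0,0,0.04],[0,0,0],[0,0,0],[0,0,0],[0,0,0]],"turn":[[0,0,0],[0,0,0],[0,0,0],[0,0,0],[0,0,0]],"grip":[0.4,0.4,0.1,0.1,0.1]}' 25
python3 -m creep '{"translation":[[0,0,0],[0,0,0],[0,0,-0.6],[0,0,-0.7],[0,0,-0.7]],"turn":[[0,0,0],[0,0,0],[0,0,0],[0,0,0],[0,0,0]],"grip":[0.1,0.1,0.1,0.1,0.1]}'
python3 -m creep '{"translation":[[0,0,-0.7],[0,0,-0.7],[0,0,0]],"turn":[[0,0,0],[0,0,0],[0,0,0]],"grip":[0.1,0.1,0.1]}'
python3 -c "
from h import *
p=m2w(0,-.25);go([*p,.131],26)"
```

```text
time_s: 33.5
tool_pos: [0.4337, -0.2559, -0.0273]
tool_rot: [-180.0, 0.0, 25.7]
force: [0.7, -0.5, 0.3]
grip_width: 0.0349
grasp_force: 0.0
time_s: 34.12
tool_pos: [0.434, -0.2562, -0.0294]
tool_rot: [179.9, -0.0, 25.8]
force: [-1.0, 0.1, 3.2]
grip_width: 0.0189
grasp_force: 25.0
time_s: 34.75
tool_pos: [0.433, -0.2555, 0.1311]
tool_rot: [-180.0, 0.0, 25.8]
force: [0.3, -0.2, -0.8]
grip_width: 0.0194
grasp_force: 25.0
time_s: 35.12
tool_pos: [0.4361, -0.257, 0.2466]
tool_rot: [179.6, -0.2, 25.8]
force: [1.0, 1.0, -0.5]
grip_width: 0.019
grasp_force: 25.0
go [ 0.487 -0.068  0.131] shift [1.6, -1.862, 1.438] turn [0.0025, -0.0014, -0.0013]
```

```bash
python3 -m creep '{"translation":[[0.4,-0.465,0],[0.4,-0.465,0],[0.4,-0.465,0],[0.4,-0.465,0],[0,0,0]],"turn":[[0,0,0],[0,0,0],[0,0,0],[0,0,0],[0,0,0]],"grip":[0.1,0.1,0.1,0.1,0.1]}'
python3 -m creep '{"translation":[[0,0,0.5],[0,0,0.5],[0,0,0.35],[0,0,0.1],[0,0,0]],"turn":[[0,0,0],[0,0,0],[0,0,0],[0,0,0],[0,0,0]],"grip":[0.1,0.1,0.1,0.1,0.1]}'
python3 -c "
from h import *
my();p=m2w(0,-.25);go([*p,.126],26)"
```

```text
time_s: 35.75
tool_pos: [0.4842, -0.0611, 0.2407]
tool_rot: [-179.9, 0.0, 26.2]
force: [-0.6, -0.7, -0.5]
grip_width: 0.0191
grasp_force: 25.0
time_s: 36.38
tool_pos: [0.4838, -0.0667, 0.1256]
tool_rot: [-180.0, 0.1, 25.7]
force: [-0.5, 0.1, 0.6]
grip_width: 0.0195
grasp_force: 25.0
machine x -0.0037 y -0.2491
go [ 0.487 -0.068  0.126] shift [0.035, 0.033, -0.006] turn [-0.0002, 0.0003, -0.0016]
```

Release, lift, then head to fine A at (.548,-.369).

```bash
python3 -m creep '{"translation":[[0,0,0],[0,0,0],[0,0,0],[0,0,-0.5],[0,0,-0.7]],"turn":[[0,0,0],[0,0,0],[0,0,0],[0,0,0],[0,0,0]],"grip":[0.35,0.35,0.35,0.35,0.4]}'
python3 -m creep '{"translation":[[0,0,-0.4],[0,0,0],[0,0,0]],"turn":[[0,0,0],[0,0,0],[0,0,0]],"grip":[0.4,0.4,0.4]}'
python3 -c "
from h import *
c=snap('scene');W=cloud(c);q=m2w(0,-.25);m=(abs(W[...,0]-q[0])<.03)&(abs(W[...,1]-q[1])<.05)&(W[...,2]>.160)&(W[...,2]<.178);p=W[m];print(len(p),np.round(p.min(0),3),np.round(p.max(0),3))
go([.548,-.369,.15],26);pieces()"
```

```text
time_s: 37.0
tool_pos: [0.483, -0.066, 0.222]
tool_rot: [-179.9, 0.1, 25.8]
force: [-0.0, -0.6, 0.2]
grip_width: 0.0331
grasp_force: 0.0
time_s: 37.38
tool_pos: [0.4837, -0.0662, 0.2532]
tool_rot: [-180.0, 0.1, 25.8]
force: [-0.8, -0.5, -0.2]
grip_width: 0.0351
grasp_force: 0.0
57 [ 0.479 -0.077  0.16 ] [ 0.497 -0.057  0.175]
go [ 0.548 -0.369  0.15 ] shift [-0.916, 3.762, 1.282] turn [-0.0003, 0.0005, -0.0013]
piece? 6 [ 0.713 -0.158  0.013]
piece? 8 [ 0.695 -0.153  0.013]
piece? 30 [ 0.547 -0.368  0.021]
```

```bash
python3 -m creep '{"translation":[[-0.18,0.752,0],[-0.18,0.752,0],[-0.18,0.752,0],[-0.18,0.752,0],[-0.18,0.752,0]],"turn":[[0,0,0],[0,0,0],[0,0,0],[0,0,0],[0,0,0]],"grip":[0.4,0.4,0.4,0.4,0.4]}'
python3 -m creep '{"translation":[[0,0,0.6],[0,0,0.6],[0,0,0],[0,0,0]],"turn":[[0,0,0],[0,0,0],[0,0,0],[0,0,0]],"grip":[0.4,0.4,0.4,0.4]}'
python3 -c "
from h import *
wpieces();go([.548,-.369,-.029],26)"
```

```text
time_s: 38.1
tool_pos: [0.5499, -0.37, 0.2523]
tool_rot: [-179.9, 0.1, 25.8]
force: [0.4, -0.1, 1.5]
grip_width: 0.0346
grasp_force: 0.0
time_s: 38.6
tool_pos: [0.5508, -0.3685, 0.1593]
tool_rot: [179.9, -0.0, 25.8]
force: [-0.4, 0.3, 0.4]
grip_width: 0.0349
grasp_force: 0.0
wrist piece 356 [378.  30.] [ 0.75  -0.448  0.013] [ 0.773 -0.349  0.026] [72. 70. 67.]
wrist piece 515 [497.  69.] [ 0.78  -0.607  0.013] [ 0.874 -0.52   0.026] [114. 109.  99.]
wrist piece 436 [327.  99.] [ 0.646 -0.416  0.013] [ 0.697 -0.359  0.026] [176. 174. 159.]
wrist piece 274 [274. 191.] [ 0.538 -0.379  0.013] [ 0.558 -0.36   0.023] [230. 227. 217.]
go [ 0.548 -0.369 -0.029] shift [-0.044, -0.023, 2.367] turn [0.0009, -0.0006, -0.0012]
```

```bash
python3 -m creep '{"translation":[[-0.03,-0.015,0.6],[0,0,0.6],[0,0,0.6],[0,0,0.4],[0,0,0.15]],"turn":[[0,0,0],[0,0,0],[0,0,0],[0,0,0],[0,0,0]],"grip":[0.4,0.4,0.4,0.4,0.4]}'
python3 -m creep '{"translation":[[0,0,0],[0,0,0],[0,0,0],[0,0,0],[0,0,0]],"turn":[[0,0,0],[0,0,0],[0,0,0],[0,0,0],[0,0,0]],"grip":[0.4,0.1,0.1,0.1,0.1]}' 25
python3 -m creep '{"translation":[[0,0,0],[0,0,-0.6],[0,0,-0.7],[0,0,-0.7],[0,0,-0.7]],"turn":[[0,0,0],[0,0,0],[0,0,0],[0,0,0],[0,0,0]],"grip":[0.1,0.1,0.1,0.1,0.1]}'
python3 -m creep '{"translation":[[0,0,-0.7],[0,0,0],[0,0,0]],"turn":[[0,0,0],[0,0,0],[0,0,0]],"grip":[0.1,0.1,0.1]}'
python3 -c "
from h import *
p=m2w(0,-.205);go([*p,.126],26)"
```

```text
time_s: 39.28
tool_pos: [0.5478, -0.3686, -0.0299]
tool_rot: [180.0, 0.0, 25.8]
force: [0.7, 0.1, -0.3]
grip_width: 0.0346
grasp_force: 0.0
time_s: 39.9
tool_pos: [0.5485, -0.369, -0.0284]
tool_rot: [179.9, -0.1, 25.8]
force: [-0.2, 0.1, 5.8]
grip_width: 0.019
grasp_force: 25.0
time_s: 40.52
tool_pos: [0.547, -0.3682, 0.1877]
tool_rot: [180.0, 0.0, 25.8]
force: [-0.4, 0.1, -0.4]
grip_width: 0.019
grasp_force: 25.0
time_s: 40.9
tool_pos: [0.547, -0.3682, 0.2414]
tool_rot: [-180.0, 0.0, 25.8]
force: [-0.3, 0.1, -1.2]
grip_width: 0.019
grasp_force: 25.0
go [ 0.49  -0.023  0.126] shift [1.239, -4.194, 1.443] turn [-0.0001, 0.0002, -0.0013]
```

```bash
python3 -m creep '{"translation":[[0.217,-0.717,0],[0.217,-0.717,0],[0.217,-0.717,0],[0.217,-0.717,0],[0.217,-0.717,0]],"turn":[[0,0,0],[0,0,0],[0,0,0],[0,0,0],[0,0,0]],"grip":[0.1,0.1,0.1,0.1,0.1]}'
python3 -m creep '{"translation":[[0.217,-0.717,0],[0,0,0],[0,0,0],[0,0,0.5]],"turn":[[0,0,0],[0,0,0],[0,0,0],[0,0,0]],"grip":[0.1,0.1,0.1,0.1]}'
python3 -c "
from h import *
my();p=m2w(0,-.195);go([*p,.126],26)"
```

```text
time_s: 41.52
tool_pos: [0.4991, -0.0705, 0.2398]
tool_rot: [-179.9, 0.2, 25.7]
force: [0.8, 1.3, -0.1]
grip_width: 0.0193
grasp_force: 25.0
time_s: 42.02
tool_pos: [0.4937, -0.0153, 0.2029]
tool_rot: [179.8, -0.2, 25.6]
force: [1.2, 0.1, -0.7]
grip_width: 0.0189
grasp_force: 25.0
machine x 0.0028 y -0.1971
go [ 0.491 -0.013  0.126] shift [-0.021, -0.043, 0.962] turn [0.0009, -0.0012, -0.0024]
```

```bash
python3 -c "
from h import *
o=st();c=snap('scene');W=cloud(c);f=c['frame'].astype(int)
X=(W-o['tool_pos'])@R.from_euler('xyz',o['tool_rot'],degrees=True).as_matrix()
m=(f.max(-1)<75)&(abs(X[...,0])<.09)&(abs(X[...,1])<.12)&(X[...,2]<.02)&(X[...,2]>-.25)
P=X[m]
for a in np.arange(-.12,.12,.02):
    q=P[(P[:,1]>a)&(P[:,1]<a+.02)]
    if len(q)>3: print('tool y %.2f'%a,len(q),'lowest: %.3f above TCP'%(-np.sort(q[:,2])[-4]))
"
```

```text
{'time_s': 42.025, 'tool_pos': [0.494, -0.015, 0.203], 'tool_rot': [179.844, -0.21, 25.572], 'force': [1.157, 0.134, -0.717], 'grip_width': 0.019, 'grasp_force': 25.0}
tool y -0.10 34 lowest: 0.109 above TCP
tool y -0.08 99 lowest: 0.108 above TCP
tool y -0.06 34 lowest: 0.128 above TCP
tool y -0.04 90 lowest: 0.115 above TCP
tool y -0.02 124 lowest: 0.042 above TCP
tool y 0.00 566 lowest: 0.038 above TCP
tool y 0.02 566 lowest: 0.050 above TCP
tool y 0.04 65 lowest: 0.115 above TCP
tool y 0.06 128 lowest: 0.140 above TCP
tool y 0.08 524 lowest: 0.106 above TCP
```

```bash
python3 -m creep '{"translation":[[0,-0.01,0.4],[0,0,0.35],[0,0,0.17],[0,0,0],[0,0,0]],"turn":[[0,0,0],[0,0,0],[0,0,0],[0,0,0],[0,0,0]],"grip":[0.1,0.1,0.1,0.1,0.1]}'
python3 -m creep '{"translation":[[0,0,0],[0,0,0],[0,0,0],[0,0,-0.5],[0,0,-0.7]],"turn":[[0,0,0],[0,0,0],[0,0,0],[0,0,0],[0,0,0]],"grip":[0.3,0.3,0.3,0.3,0.4]}'
python3 -m creep '{"translation":[[0,0,-0.7],[0,0,0],[0,0,0],[0,0,0]],"turn":[[0,0,0.055],[0,0,0.055],[0,0,0.055],[0,0,0]],"grip":[0.4,0.4,0.4,0.4]}'
python3 -c "
from h import *
c=snap('scene');W=cloud(c);X=W-np.array([*M0,0]);a=np.radians(YAW);mx=X[...,0]*np.cos(a)+X[...,1]*np.sin(a);yy=-X[...,0]*np.sin(a)+X[...,1]*np.cos(a)
m=((abs(mx)<.036)&(yy<-.16)&(yy>-.31)&(W[...,2]>.160)&(W[...,2]<.178)).astype(np.uint8)
n,l,s,ce=cv2.connectedComponentsWithStats(m)
for i in range(1,n):
    if s[i,4]>8: print(s[i,4],'mx %.3f my %.3f z %.3f'%(np.median(mx[l==i]),np.median(yy[l==i]),W[...,2][l==i].max()))
p=m2w(.148,-.2005);go([*p,.28],YAW);pieces()"
```

```text
time_s: 42.7
tool_pos: [0.4921, -0.0127, 0.1293]
tool_rot: [180.0, -0.1, 25.7]
force: [-0.2, 0.5, -0.1]
grip_width: 0.019
grasp_force: 25.0
time_s: 43.32
tool_pos: [0.49, -0.0124, 0.2242]
tool_rot: [-179.9, 0.2, 25.8]
force: [2.1, 0.3, -0.1]
grip_width: 0.0302
grasp_force: 0.0
time_s: 43.82
tool_pos: [0.4912, -0.0124, 0.2805]
tool_rot: [180.0, -0.0, -3.8]
force: [0.5, -0.8, -0.8]
grip_width: 0.0349
grasp_force: 0.0
55 mx 0.005 my -0.198 z 0.175
57 mx 0.002 my -0.252 z 0.176
go [ 0.638 -0.028  0.28 ] shift [1.849, 0.078, 0.004] turn [0.0001, 0.0, 0.0003]
piece? 7 [ 0.683 -0.16   0.014]
```

```bash
python3 -m creep '{"translation":[[0.62,0.026,0],[0.62,0.026,0],[0.61,0.026,0],[0,0,0],[0,0,0]],"turn":[[0,0,0],[0,0,0],[0,0,0],[0,0,0],[0,0,0]],"grip":[0.4,0.4,0.4,0.4,0.4]}'
python3 -m creep '{"translation":[[0,0,0.4],[0,0,0.4],[0,0,0.3],[0,0,0.25],[0,0,0]],"turn":[[0,0,0],[0,0,0],[0,0,0],[0,0,0],[0,0,0]],"grip":[0.4,0.4,0.4,0.4,0.4]}'
python3 -m creep '{"translation":[[0,0,0],[0,0,0],[0,0,0]],"turn":[[0,0,0],[0,0,0],[0,0,0]],"grip":[0.26,0.26,0.26]}' 30
python3 -c "
from h import *
my()"
```

```text
time_s: 44.55
tool_pos: [0.638, -0.0282, 0.2797]
tool_rot: [-180.0, 0.1, -3.8]
force: [-0.4, 0.4, -0.5]
grip_width: 0.0349
grasp_force: 0.0
time_s: 45.18
tool_pos: [0.6371, -0.029, 0.1717]
tool_rot: [179.9, 0.1, -3.9]
force: [0.4, 0.3, -0.2]
grip_width: 0.0346
grasp_force: 0.0
time_s: 45.55
tool_pos: [0.639, -0.0287, 0.1731]
tool_rot: [180.0, -0.1, -3.9]
force: [-0.6, -0.8, -0.1]
grip_width: 0.0235
grasp_force: 0.0
machine x 0.1486 y -0.2008
```

```bash
python3 -m creep '{"translation":[[0,-0.1,0],[0,-0.1,0],[0,-0.1,0],[0,-0.1,0],[0,-0.1,0]],"turn":[[0,0,0],[0,0,0],[0,0,0],[0,0,0],[0,0,0]],"grip":[0.26,0.26,0.26,0.26,0.26]}'
python3 -m creep '{"translation":[[0,-0.1,0],[0,-0.1,0],[0,-0.1,0],[0,-0.1,0],[0,-0.1,0]],"turn":[[0,0,0],[0,0,0],[0,0,0],[0,0,0],[0,0,0]],"grip":[0.26,0.26,0.26,0.26,0.26]}'
python3 -m creep '{"translation":[[0,-0.1,0],[0,-0.08,0],[0,-0.07,0],[0,0,0],[0,0,0]],"turn":[[0,0,0],[0,0,0],[0,0,0],[0,0,0],[0,0,0]],"grip":[0.26,0.26,0.26,0.26,0.26]}'
python3 -c "
from h import *
my()"
```

```text
time_s: 46.18
tool_pos: [0.643, 0.0039, 0.1741]
tool_rot: [179.5, -0.2, -4.3]
force: [-0.4, -9.2, 4.9]
grip_width: 0.0228
grasp_force: 4.7
time_s: 46.8
tool_pos: [0.645, 0.046, 0.1717]
tool_rot: [179.6, -0.1, -4.2]
force: [4.0, -7.9, -6.1]
grip_width: 0.0225
grasp_force: 4.7
time_s: 47.42
tool_pos: [0.6441, 0.0642, 0.1693]
tool_rot: [179.5, 0.3, -4.2]
force: [-0.0, -9.8, -6.7]
grip_width: 0.0226
grasp_force: 4.8
machine x 0.1475 y -0.1078
```

```bash
python3 -m creep '{"translation":[[0,-0.03,0],[0,0,0],[0,0,0],[0,0,0],[0,0,0]],"turn":[[0,0,0],[0,0,0],[0,0,0],[0,0,0],[0,0,0]],"grip":[0.26,0.26,0.26,0.26,0.26]}'
python3 -c "
from h import *
my();a=np.radians(YAW)
c=snap('scene');W=cloud(c);X=W-np.array([*M0,0]);mx=X[...,0]*np.cos(a)+X[...,1]*np.sin(a);y=-X[...,0]*np.sin(a)+X[...,1]*np.cos(a)
m=(abs(mx)<.08)&(y>-.36)&(y<-.1)&(W[...,2]>.22)&(W[...,2]<.36);yz=np.c_[y[m],W[...,2][m]];print(yz[np.argsort(-yz[:,1])[:4]])"
python3 -m creep '{"translation":[[0,0.12,0],[0,0.12,0],[0,0.12,0],[0,0.12,0],[0,0.12,0]],"turn":[[0,0,0],[0,0,0],[0,0,0],[0,0,0],[0,0,0]],"grip":[0.26,0.26,0.26,0.26,0.26]}'
python3 -m creep '{"translation":[[0,0.12,0],[0,0.12,0],[0,0.12,0],[0,0.12,0],[0,0.12,0]],"turn":[[0,0,0],[0,0,0],[0,0,0],[0,0,0],[0,0,0]],"grip":[0.26,0.26,0.26,0.26,0.26]}'
python3 -m creep '{"translation":[[0,0.1,0],[0,0.07,0],[0,0.06,0],[0,0,0],[0,0,0]],"turn":[[0,0,0],[0,0,0],[0,0,0],[0,0,0],[0,0,0]],"grip":[0.26,0.26,0.26,0.26,0.26]}'
python3 -c "
from h import *
my()"
```

```text
time_s: 48.05
tool_pos: [0.6441, 0.0663, 0.1691]
tool_rot: [179.5, 0.3, -4.2]
force: [0.1, -9.9, -7.2]
grip_width: 0.0226
grasp_force: 5.0
machine x 0.1474 y -0.1058
[[-0.20920837  0.31487638]
 [-0.21200061  0.31401718]
 [-0.20908505  0.31386625]
 [-0.21239758  0.3134847 ]]
time_s: 48.72
tool_pos: [0.6431, 0.0291, 0.1742]
tool_rot: [-179.8, -0.2, -3.7]
force: [0.6, 4.3, 1.7]
grip_width: 0.0227
grasp_force: 1.7
time_s: 49.35
tool_pos: [0.6382, -0.0231, 0.1715]
tool_rot: [-180.0, 0.1, -3.9]
force: [-0.2, 2.3, -2.0]
grip_width: 0.0224
grasp_force: 1.5
time_s: 49.98
tool_pos: [0.6381, -0.0292, 0.1718]
tool_rot: [-179.2, -0.0, -3.4]
force: [4.1, 19.0, -6.7]
grip_width: 0.0228
grasp_force: 9.1
machine x 0.1478 y -0.2015
```

```bash
python3 -m creep '{"translation":[[0,-0.18,0],[0,0,0],[0,0,-0.7],[0,0,-0.7],[0,0,0]],"turn":[[0,0,0],[0,0,0],[0,0,0],[0,0,0],[0,0,0]],"grip":[0.4,0.4,0.4,0.4,0.4]}'
python3 -m creep '{"translation":[[0.045,-0.63,0],[0.045,-0.63,0],[0.045,-0.63,0],[0.045,-0.63,0],[0,0,0]],"turn":[[0,0,0],[0,0,0],[0,0,0],[0,0,0],[0,0,0]],"grip":[0.4,0.4,0.4,0.4,0.4]}'
python3 -c "
from h import *
my();pegs()
for cam in('scene','top'):
    c=snap(cam);W=cloud(c);X=W-np.array([*M0,0]);a=np.radians(YAW);mx=X[...,0]*np.cos(a)+X[...,1]*np.sin(a);yy=-X[...,0]*np.sin(a)+X[...,1]*np.cos(a)
    m=(abs(mx)<.036)&(yy<-.16)&(yy>-.31)&(W[...,2]>.1)&(W[...,2]<.178);print(cam,'pan',m.sum(),(m&(W[...,2]>.16)).sum(),np.median(W[...,2][m]))
    m=(np.hypot(mx,yy+.115)<.03)&(W[...,2]<.1)&(W[...,2]>.03);print('jar z',m.sum(),np.round(np.percentile(W[...,2][m],[5,25,50,75,95]) if m.any() else 0,3))
p=m2w(.166,0);go([*p,.068],YAW);pieces()" 2>/dev/null
```

```text
time_s: 50.6
tool_pos: [0.6413, -0.0281, 0.2904]
tool_rot: [179.9, -0.6, -4.1]
force: [-0.1, 0.3, -0.4]
grip_width: 0.0346
grasp_force: 0.0
time_s: 51.22
tool_pos: [0.6655, 0.1785, 0.2829]
tool_rot: [-179.9, 0.1, -3.5]
force: [0.8, -0.4, -0.1]
grip_width: 0.0349
grasp_force: 0.0
machine x 0.1614 y 0.0076
peg ang -0.0
peg ang 120.1
-90 1283 med z 0.712; -30 1240 med z 0.715; 30 0 med z nan; 90 14 med z 0.048; 150 131 med z 0.115; 210 0 med z nan; 
scene pan 767 1 0.15247123716012373
jar z 7 [0.053 0.057 0.058 0.061 0.063]
top pan 1355 0 0.15247727916472573
jar z 259 [0.047 0.049 0.051 0.053 0.069]
go [0.67  0.171 0.068] shift [0.029, -0.0, 2.695] turn [0.0008, 0.0001, -0.0015]
```

The pan is empty and the jar under the funnel shows material at 0.07 m. Third click:

```bash
python3 -m creep '{"translation":[[0.03,0.02,0.6],[0,0,0.6],[0,0,0.6],[0,0,0.5],[0,0,0.3]],"turn":[[0,0,0],[0,0,0],[0,0,0],[0,0,0],[0,0,0]],"grip":[0.4,0.4,0.4,0.4,0.4]}' 40
python3 -m creep '{"translation":[[0,0,0.08],[0,0,0],[0,0,0]],"turn":[[0,0,0],[0,0,0],[0,0,0]],"grip":[0.4,0.4,0.4]}'
python3 -c "
from h import *
my();ang()"
python3 -m creep '{"translation":[[-0.008,-0.18,0],[-0.008,-0.18,0],[-0.008,-0.18,0],[-0.008,-0.18,0],[0,0,0]],"turn":[[0,0,-0.0278],[0,0,-0.0278],[0,0,-0.0278],[0,0,-0.0278],[0,0,0]],"grip":[0.4,0.4,0.4,0.4,0.4]}'
python3 -c "
from h import *
ang()"
```

```text
time_s: 52.05
tool_pos: [0.6686, 0.1681, 0.0736]
tool_rot: [179.8, 0.1, -4.1]
force: [0.4, 0.0, 0.4]
grip_width: 0.0346
grasp_force: 0.0
time_s: 52.42
tool_pos: [0.6703, 0.1719, 0.0717]
tool_rot: [-180.0, -0.1, -4.0]
force: [-0.4, 0.1, 0.2]
grip_width: 0.0348
grasp_force: 0.0
machine x 0.1666 y 0.0013
r 0.1666 ang 0.4 yaw -0.2
time_s: 53.05
tool_pos: [0.6657, 0.2242, 0.0714]
tool_rot: [179.6, -0.1, 15.9]
force: [1.6, -6.1, 1.8]
grip_width: 0.0348
grasp_force: 3.2
r 0.1672 ang 18.6 yaw 19.7
```

```bash
python3 -m creep '{"translation":[[-0.008,-0.18,0],[-0.008,-0.18,0],[-0.008,-0.18,0],[-0.008,-0.18,0],[0,0,0]],"turn":[[0,0,-0.0278],[0,0,-0.0278],[0,0,-0.0278],[0,0,-0.0278],[0,0,0]],"grip":[0.4,0.4,0.4,0.4,0.4]}'
python3 -m creep '{"translation":[[-0.008,-0.18,0],[-0.008,-0.18,0],[-0.008,-0.18,0],[-0.008,-0.18,0],[0,0,0]],"turn":[[0,0,-0.0278],[0,0,-0.0278],[0,0,-0.0278],[0,0,-0.0278],[0,0,0]],"grip":[0.4,0.4,0.4,0.4,0.4]}'
python3 -m creep '{"translation":[[0,0,0],[0,0,-0.6],[0,0,-0.7],[0,0,-0.7],[0,0,-0.5]],"turn":[[0,0,0],[0,0,0],[0,0,0],[0,0,0],[0,0,0]],"grip":[0.4,0.4,0.4,0.4,0.4]}'
python3 -m creep '{"translation":[[0,-0.7,0],[0,-0.7,0],[0,-0.6,0],[0,0,0]],"turn":[[0,0,0],[0,0,0],[0,0,0],[0,0,0]],"grip":[0.4,0.4,0.4,0.4]}'
python3 -c "
from h import *
pegs();snap('top','t4.png',(110,130,360,310),3.2)" 2>/dev/null
```

```text
time_s: 53.68
tool_pos: [0.6391, 0.281, 0.0716]
tool_rot: [179.9, -0.2, 36.1]
force: [1.2, -0.2, 1.7]
grip_width: 0.0346
grasp_force: 0.6
time_s: 54.3
tool_pos: [0.5955, 0.3218, 0.0709]
tool_rot: [-180.0, -0.1, 56.1]
force: [0.5, -0.9, -0.1]
grip_width: 0.0348
grasp_force: 0.0
time_s: 54.92
tool_pos: [0.5972, 0.3202, 0.273]
tool_rot: [179.9, -0.1, 56.0]
force: [0.4, 1.0, -0.1]
grip_width: 0.0345
grasp_force: 0.0
time_s: 55.42
tool_pos: [0.459, 0.413, 0.2711]
tool_rot: [-180.0, -0.1, 56.5]
force: [0.3, 0.2, -0.3]
grip_width: 0.035
grasp_force: 0.0
peg ang 0.1
peg ang 60.1
peg ang 120.2
peg ang 180.4
-90 198 med z 0.047; -30 193 med z 0.051; 30 174 med z 0.051; 90 229 med z 0.115; 150 890 med z 0.693; 210 243 med z 0.114;
```

View pics/t4.png

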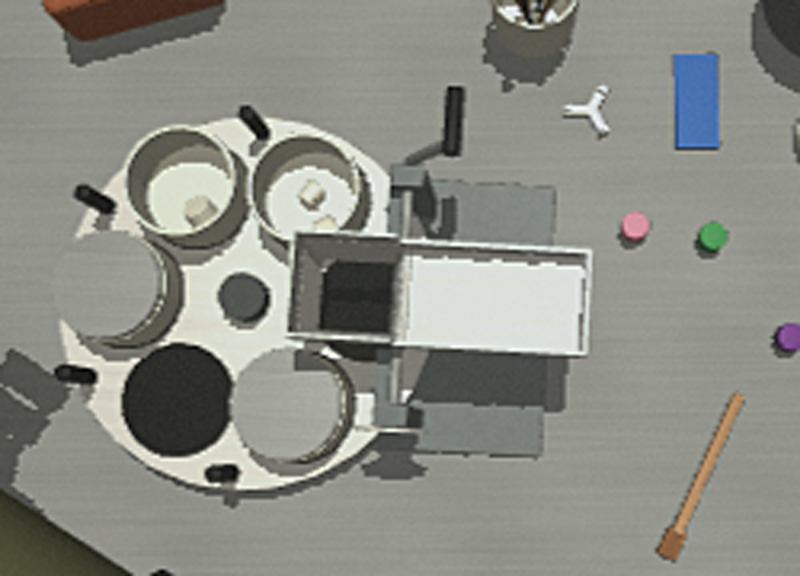

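The coarse piece is in jar A at (200,208) and two fine pieces are in jar B at (313,193) and (325,226). The empty seat is under the funnel, the pan is level and empty, and the bystanders are untouched.

```bash
python3 -c "
from cell import env
print(env.sign_off())"
```

```text
the job is handed in; nothing more can be done
None
```

The job is done and handed in: one coarse piece is in jar A, both fine pieces are in jar B, the pan is level, and the empty seat is under the funnel.

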